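Clear the tile jig and push a row of tiles home

ROBOT

A 7-joint arm with a two-finger parallel gripper is mounted at the origin on the work surface. World frame = base frame: x ahead of the robot, y to its left, z up, the work surface at z = 0. Lengths are in m, angles in rad, forces in N, time in s.
With the tool pointing down it reaches from about 0.4 to 0.85 m from the base axis. Payload 10.4 kg.
Tool frame: the origin (TCP) lies midway between the tips of the shut fingers; the grasp point (between the pads) lies 19 mm behind it; z points along the fingers, y is the line along which they close (so a half turn about z gives the same grasp; the last joint's range is limited). The gripper opens to 85 mm and grips with 20 to 120 N. Pads are 22 mm wide; open, the fingers measure 114 mm over their backs; the gripper's body (76 mm by 85 mm) begins 54 mm behind the grasp point. The pads swing forward as they close: fully open they stand 13 mm farther back than shut.
Start: joints at [-1.283, 0.332, -0.065, 1.46, 0.022, 1.35, -0.088], TCP at [0.191, 0.595, 0.231] pointing down, gripper open.
Joint ranges: [-2.6, 2.6], [-0.5, 2.12], [-1.47, 1.34], [0.16, 2.42], [-1.27, 4.41], [0.06, 2.06], [-2.6, 2.6]. Speed limits (rad/s): [2.22, 2.22, 2.79, 2.79, 3.14, 3.14, 3.14].

INTERFACE

Orientations are given as a unit quaternion [w, x, y, z].
In Python, from cell import arm, capture, calibration, order, models gives the robot as it stands. The module is installed in compiled form; this text tells all that it offers.
- The arm moves only by the tool jog_arm, never from a script. Its argument "motion" is a list of rows, each an object of numbers: "grip": the opening, from 0 (shut) to 1 (fully open); "dx", "dy", "dz": the shift along the world's x, y, z in cm; "ax", "ay", "az": the turn, a rotation vector about the world's x, y, z in degrees. A call has 1 to 12 rows; each row is the pose to reach, as a shift and turn from the pose commanded when the call began; what a row does not reach only later rows make up. A row lasts 1/8 s, in which the tool goes at most 62.5 mm and 10.7 degrees, less where a joint would pass 70% of its speed; a pose out of reach is approached as far as the arm can. A call with a gripper value outside its range is refused whole. The fingers move at their own pace and stop on an object; "squeeze" is the grip in N (left out, the last holds). Time passes only in rows, so rows that repeat a pose let the fingers close. It gives the time, the measured TCP pose, the force, the opening and the grip force at its end, in the units of the state.
- arm.read_state(): the state, without advancing time (a new reading comes with each control period).
- capture(name): name is "scene" or "top"; returns the picture (480x640x3 uint8, red, green, blue); there is no depth.
- calibration(name): a dict with "K" (3x3 intrinsics, pixels), "world_from_camera" (4x4, takes a point from camera to world coordinates). Camera axes: x right, y down, z forward; pixel columns grow to the right and rows downward; lengths in m; the calibration is good to about 2 mm. A picture is of the moment at which its call begins. calibration takes no time and is no camera call.
- order.finish_job(): hands the job in; it is judged then, once.
Trained networks look in the newest picture that a camera, given by its name, has taken for a name from the list of things; names that differ only in an ending like _2 or _b are one class to them, and where a whole thing is asked for, a point or a joint stands for the part that bears it (a point fixed in the world has none). Each returns a list of dicts, best first, with "confidence" (0 to 1); they miss things now and then, are a little off and sometimes report something else, mostly with a low value. They report only what shows in the picture. A call takes as long as a camera call.
- models.spot_in(camera, label): "at" ([x, y, z] in m, in the coordinates of the camera as it stood for that picture, good to about 4 mm: the middle of the surface that is visible of it).
- models.masks_of(camera, label): "region" (480x640 bool, what is visible of it).
The state is a dict: "time": time; "joints": joint angles; "dq": joint speeds; "joint_efforts": joint torques, N m; "tcp_pos": TCP position; "tool_rot": TCP orientation; "force": force on the tool from outside, world axes, zero at the start; "moment": the same for the moment, N m; "width": opening from 0.0 (shut) to 1.0 (fully open); "grasp_force": force on a finger pad.
Only numpy, scipy, OpenCV 4.12 (cv2) and the standard library are available. Lean on these libraries where they do the work, as an engineer would, in place of code of your own. Each camera call takes 0.05 s, during which the arm holds its last target. There are 200 camera calls.

TASK

Clear the loading bay of the tile jig: lay the wooden plasterer's float that covers it flat on the middle of the cork pad and put every broken offcut lying under it into the waste basket. Then, one at a time, lay each whole long tile flat in the bay, across the row, and push the sprung pusher fully home, so that the tile goes completely past the crossbar and under the hold-down rails. Finish with all the long tiles in the row, the pusher sprung back and everything else left where it was; a thing may get knocked on the way, so check and put it right.

Things in the scene. Friction and masses are not known exactly. Their poses are not given: they have to be found in the camera images.
- jig: fixed tile row jig, 530 x 180; origin at table height under the middle of its loading bay; x along the row (away from the robot, turned up to 0.2 rad), y across it, z up. Bed top 12 above the table. Side walls along x: inner faces at y = +-76, 12 thick, tops 44 above the table. Open bay from x = -60 (pusher face at rest) to x = +60. Rod guide block at x = -175 to -210, 57 high.
- crossbar (a point): middle of the underside of the jig's crossbar (jig x = 64; it spans the walls from x = 60 to 68, underside 38 and top 48 above the table). From it two hold-down rails, undersides 38 above the table at y = +-40, run over the row to the end stop at x = 295, so tiles can only be slid in under them.
- pusher (a joint): sprung pusher of the jig, slides along the jig's +x: 0 at rest, 0.132 m fully home at its hard stop (its 130 wide face is then at jig x = 72, just past the crossbar, and its tab is 3 short of the crossbar). The spring resists with about 2 N at rest and 6 N fully home, sliding a row of tiles adds up to about 8 N; it springs back by itself when let go.
- push_tab (a point): middle of the rear (-x) face of the pusher's upright wooden tab, 80 above the table, at jig x = -87 at rest; the tab is 70 wide (jig y), 12 thick (jig x), from 30 to 100 above the table. Push it from behind along the jig's +x. Moves with the pusher.
- tile0: whole tile, a flat brick 140 long (x) x 50 wide (y) x 20 high, terracotta with a white glazed top, about 0.25 kg; 3 or 4 such tiles lie loose and flat on the table on the robot's left; origin at the centre of its underside. One not there this time reads None.
- tile1: whole tile, a flat brick 140 long (x) x 50 wide (y) x 20 high, terracotta with a white glazed top, about 0.25 kg; 3 or 4 such tiles lie loose and flat on the table on the robot's left; origin at the centre of its underside. One not there this time reads None.
- tile2: whole tile, a flat brick 140 long (x) x 50 wide (y) x 20 high, terracotta with a white glazed top, about 0.25 kg; 3 or 4 such tiles lie loose and flat on the table on the robot's left; origin at the centre of its underside. One not there this time reads None.
- tile3: whole tile, a flat brick 140 long (x) x 50 wide (y) x 20 high, terracotta with a white glazed top, about 0.25 kg; 3 or 4 such tiles lie loose and flat on the table on the robot's left; origin at the centre of its underside. One not there this time reads None.
- offcut0: broken offcut of a tile, 60 long (x) x 42 wide (y) x 20 high, one corner missing at its +x end, terracotta and white glaze, about 0.09 kg; 1 or 2 of them start flat on the bed of the jig's bay, hidden under the float, their length across the row; grip across the 42 near the origin (centre of its underside). One not there this time reads None.
- offcut1: broken offcut of a tile, 60 long (x) x 42 wide (y) x 20 high, one corner missing at its +x end, terracotta and white glaze, about 0.09 kg; 1 or 2 of them start flat on the bed of the jig's bay, hidden under the float, their length across the row; grip across the 42 near the origin (centre of its underside). One not there this time reads None.
- float: wooden plasterer's float, about 0.35 kg: board 240 (x) x 90 (y) x 10 thick with a raised grip bar on top, 130 long (x), 24 wide (y), from 40 to 64 above the underside, on two posts at x = +-50. Origin at the centre of the board's underside. It starts lying across the jig's two walls (x across the row), over the bay. It belongs flat on the cork pad.
- pad: fixed cork pad, 140 (x) x 260 (y) x 6 thick, on the robot's right; origin at the centre of its underside. The float lies on it with its length along the pad's y.
- basket: fixed round waste basket, rim radius 86, floor radius 61, 55 high, floor 6 thick, on the robot's right, nearer or farther than the pad; origin at the centre of its underside
- square_tile: left where it is: loose square glazed tile 90 x 90 x 12 lying beside the long tiles; origin at the centre of its underside
- water: left where it is: standing clear bottle, 68 across, 200 high, far left; origin at its base
- hammer: left where it is: hammer, 260 long, lying at the right; origin under its middle
- brush: left where it is: wooden brush 150 x 50 x 52 high, left side; origin at the centre of its underside
- jar: left where it is: standing jar, 72 across, 90 high, far right; origin at its base
- pot: left where it is: small clay pot, 80 across, 70 high, far left; origin at its base

How it is judged:
On the way, in this order (a step that is already met when the one before it is completed fails the run):
1. the bay is cleared: the float lies flat on the pad and every offcut is in the basket (horizontal distance between float and pad below 0.05 m and height (world z) of float below 0.015 m and angle between float's own z axis and vertical below 0.1 rad and horizontal distance between each of offcut0, offcut1 and basket below 0.075 m and z of each of offcut0, offcut1 in the frame of basket below 0.055 m), for 0.2 s.
2. the pusher is pushed fully home (within 5 mm of its stop) with a tile before it, past the crossbar (value of joint pusher above 0.127 m and ((x of tile0 in the frame of jig above 0.091 m and y of tile0 in the frame of jig between -0.02 and 0.02 m and z of tile0 in the frame of jig below 0.02 m and angle between tile0's own z axis and vertical below 0.12 rad) or (x of tile1 in the frame of jig above 0.091 m and y of tile1 in the frame of jig between -0.02 and 0.02 m and z of tile1 in the frame of jig below 0.02 m and angle between tile1's own z axis and vertical below 0.12 rad) or (x of tile2 in the frame of jig above 0.091 m and y of tile2 in the frame of jig between -0.02 and 0.02 m and z of tile2 in the frame of jig below 0.02 m and angle between tile2's own z axis and vertical below 0.12 rad) or (x of tile3 in the frame of jig above 0.091 m and y of tile3 in the frame of jig between -0.02 and 0.02 m and z of tile3 in the frame of jig below 0.02 m and angle between tile3's own z axis and vertical below 0.12 rad))), for 0.05 s.
At the end, for the whole second after the job is handed in: Every long tile flat in the row, centre over 91 mm past the bay's middle, within 20 mm of the row's middle line; every offcut in the basket; float flat, centre within 50 mm of the pad's; pusher within 10 mm of rest; all at rest (all of step 1 and x of each of tile0, tile1, tile2, tile3 in the frame of jig above 0.091 m and y of tile0 in the frame of jig between -0.02 and 0.02 m and z of each of tile0, tile1, tile2, tile3 in the frame of jig below 0.02 m and angle between each of tile0, tile1, tile2, tile3's own z axis and vertical below 0.12 rad and y of tile1 in the frame of jig between -0.02 and 0.02 m and y of tile2 in the frame of jig between -0.02 and 0.02 m and y of tile3 in the frame of jig between -0.02 and 0.02 m and value of joint pusher below 0.01 m and linear speed of each of tile0, tile1, tile2, tile3, offcut0, offcut1, float below 0.02 m/s); the robot touches nothing.
It fails at once if a bystander (square tile, bottle, hammer, brush, jar or pot) is moved more than 40 mm (distance of any of square_tile, water, hammer, brush, jar, pot from where it was at the start of the episode above 0.04 m).
Of tile0, tile1, tile2, tile3 only 3 to 4 are there at a start; the rules pass over those that are not, and their reading is None.
Of offcut0, offcut1 only 1 to 2 are there at a start; the rules pass over those that are not, and their reading is None.
At some moment in a run one of tile0, tile1, tile2, tile3 may be knocked a few centimetres aside while the robot is not near it.
Once in a run the grip may slacken for a moment while it holds something.
It also fails if it takes over 210 s, if anything falls off the work surface, if the arm or the gripper's body presses on something with over 40 N, if the wrist force passes 120 N, or if a joint passes its speed limit or range.

## Working session

There is one attempt and no reset: what is moved stays moved. The work goes in short steps, Python scripts to look and compute and a tool call to move; the robot and the scene stay as the last step left them, time stands still between calls to the robot, and variables do not carry over. Pictures are saved under pics/ and viewed, at most 14 in all, crops included, and the job is handed in when it is done.

Besides the shell and the picture viewer there is one more tool, called after ">>>" in YAML: its name, and indented under it one key for each argument. jog_arm: Moves the arm, as the interface text tells. Its arguments: {"type":"object","properties":{"motion":{"type":"array"},"squeeze":{"type":"number"}},"required":["motion"]}

```bash
mkdir -p pics
cat > h.py <<'E'
import numpy as np, cv2
from cell import arm, capture, calibration, order, models
def snap(cam,fn=None):
    im=capture(cam)
    if fn: cv2.imwrite('pics/'+fn,cv2.cvtColor(im,cv2.COLOR_RGB2BGR))
    return im
def w(cam,p):
    return (calibration(cam)["world_from_camera"]@np.r_[p,1])[:3]
def ray(cam,u,v,z):
    c=calibration(cam);T=np.array(c["world_from_camera"]);d=T[:3,:3]@np.linalg.inv(c["K"])@[u,v,1];o=T[:3,3]
    return o+d*(z-o[2])/d[2]
def rect(cam,m,z):
    "footprint of mask at height z: centre, long-axis angle deg, sizes"
    c=max(cv2.findContours(m.astype(np.uint8),0,2)[0],key=cv2.contourArea)[:,0]
    P=np.array([ray(cam,u,v,z)[:2] for u,v in c]).astype(np.float32)
    (cx,cy),(a,b),t=cv2.minAreaRect(P*1000)
    if a<b: a,b,t=b,a,t+90
    return np.round([cx/1000,cy/1000],4),round((t+90)%180-90,1),(round(a),round(b))
def st():
    s=arm.read_state();print({k:np.round(s[k],3).tolist() for k in("time","tcp_pos","tool_rot","joints","force","width","grasp_force")})
E
python3 - <<'E'
from h import *
snap("top","t0.png");snap("scene","s0.png");st()
for c in("top","scene"):
    print(c,np.round(calibration(c)["world_from_camera"],3).tolist())
    for l in["jig","crossbar","push_tab","tile0","float","pad","basket","square_tile","water","hammer","brush","jar","pot"]:
        print(l,[(np.round(w(c,d["at"]),3).tolist(),round(d["confidence"],2)) for d in models.spot_in(c,l)])
E
```

```text
{'time': 0.1, 'tcp_pos': [0.191, 0.595, 0.231], 'tool_rot': [-0.0, 0.155, 0.988, -0.001], 'joints': [-1.283, 0.333, -0.065, 1.461, 0.022, 1.35, -0.089], 'force': [-0.181, 0.366, -0.037], 'width': 0.999, 'grasp_force': 0.0}
top [[-0.018, -0.998, 0.056, 0.441], [-1.0, 0.02, 0.02, -0.023], [-0.021, -0.056, -0.998, 1.962], [0.0, 0.0, 0.0, 1.0]]
jig [([0.653, -0.035, 0.013], 0.76), ([0.428, -0.313, 0.014], 0.62)]
crossbar [([0.651, -0.039, 0.009], 0.87)]
push_tab [([0.426, -0.311, 0.009], 0.73), ([0.48, -0.043, 0.033], 0.64)]
tile0 [([0.614, 0.216, 0.021], 0.89), ([0.431, 0.371, 0.024], 0.85), ([0.481, -0.044, 0.037], 0.67), ([0.441, 0.223, 0.021], 0.61), ([0.597, 0.372, 0.018], 0.6)]
float [([0.567, -0.029, 0.055], 0.68)]
pad [([0.617, -0.327, 0.005], 0.79)]
basket [([0.619, -0.328, 0.002], 0.63), ([0.428, -0.315, 0.011], 0.58)]
square_tile [([0.737, -0.206, 0.088], 0.7), ([0.567, 0.508, 0.013], 0.55), ([0.652, -0.037, 0.007], 0.54)]
water [([0.713, 0.256, 0.134], 0.62), ([0.597, 0.371, 0.016], 0.3)]
hammer [([0.402, -0.515, 0.02], 0.7)]
brush [([0.375, 0.516, 0.05], 0.81)]
jar [([0.736,
[... 301 characters left out ...]
]
tile0 [([0.445, 0.361, 0.021], 0.81), ([0.454, 0.219, 0.02], 0.77), ([0.612, 0.209, 0.023], 0.67), ([0.565, 0.354, 0.019], 0.62), ([0.588, -0.04, 0.051], 0.55)]
float [([0.587, -0.044, 0.054], 0.64)]
pad [([0.629, -0.333, 0.005], 0.55)]
basket [([0.404, -0.313, 0.028], 0.72), ([0.585, -0.042, 0.054], 0.64), ([0.493, -0.045, 0.068], 0.61)]
square_tile [([0.583, 0.509, 0.01], 0.62), ([0.725, -0.044, 0.018], 0.52), ([0.494, -0.051, 0.069], 0.39), ([0.628, -0.332, 0.005], 0.37)]
water [([0.744, 0.256, 0.108], 0.81)]
hammer [([0.479, -0.522, 0.025], 0.88)]
brush [([0.391, 0.508, 0.041], 0.87)]
jar [([0.77, -0.213, 0.064], 0.67)]
pot [([0.759, 0.165, 0.046], 0.82), ([0.587, -0.04, 0.055], 0.63)]
```

View pics/t0.png

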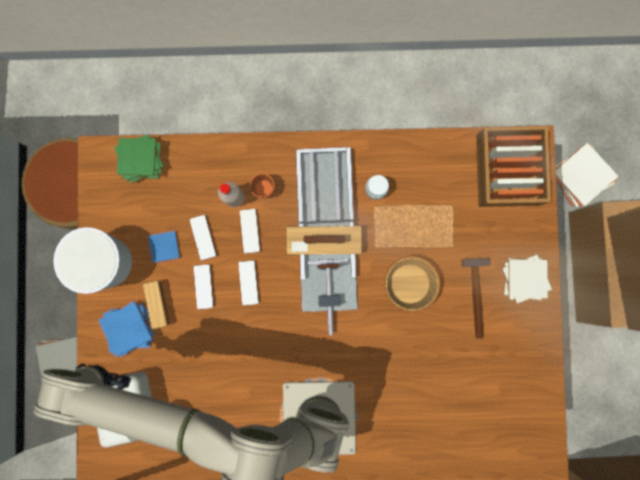

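View pics/s0.png

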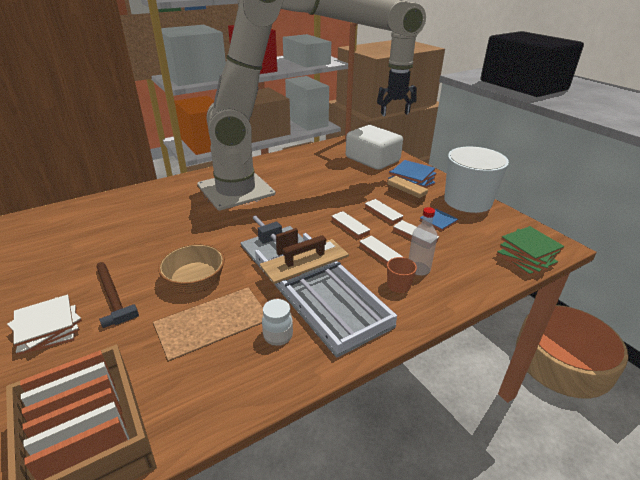

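The top view shows four white tiles at about (203,237), (250,231), (204,287) and (248,283). The float is at (324,240) across the jig, the pad at (414,226), the basket at (413,284) and the push tab near (330,266). The scene view agrees, and nothing is close enough to block access.

Run:
```python
from h import *
im=snap("top")
for l,z in [("jig",.02),("tile0",.02),("float",.05),("pad",.006),("basket",.055)]:
    for d in models.masks_of("top",l):
        m=d["region"]; 
        if m.sum()<30: continue
        ys,xs=np.nonzero(m)
        print(l,round(d["confidence"],2),m.sum(),(xs.mean().round(1),ys.mean().round(1)),rect("top",m,z))
c=cv2.cvtColor(im[140:345,185:460],cv2.COLOR_RGB2BGR)
cv2.imwrite("pics/t1.png",cv2.resize(c,None,fx=2.9,fy=2.9,interpolation=cv2.INTER_CUBIC))
```

```text
jig 0.83 7349 (np.float64(325.9), np.float64(227.9)) (array([ 0.7509, -0.0332]), 1.3, (261, 179))
tile0 0.83 642 (np.float64(202.8), np.float64(237.7)) (array([0.5922, 0.3727]), 16.7, (143, 55))
tile0 0.63 681 (np.float64(248.1), np.float64(281.9)) (array([0.4421, 0.2226]), 1.7, (138, 56))
tile0 0.6 659 (np.float64(249.8), np.float64(231.1)) (array([0.6106, 0.2143]), 5.0, (144, 54))
float 0.6 2085 (np.float64(323.8), np.float64(239.6)) (array([ 0.5732, -0.0272]), 88.8, (242, 91))
pad 0.88 3322 (np.float64(413.1), np.float64(225.6)) (array([ 0.6166, -0.325 ]), 88.8, (260, 139))
basket 0.72 651 (np.float64(247.8), np.float64(282.1)) (array([0.4421, 0.2185]), 5.0, (137, 51))
basket 0.59 2439 (np.float64(411.5), np.float64(283.4)) (array([ 0.4271, -0.3054]), 43.6, (175, 175))
```

View pics/t1.png

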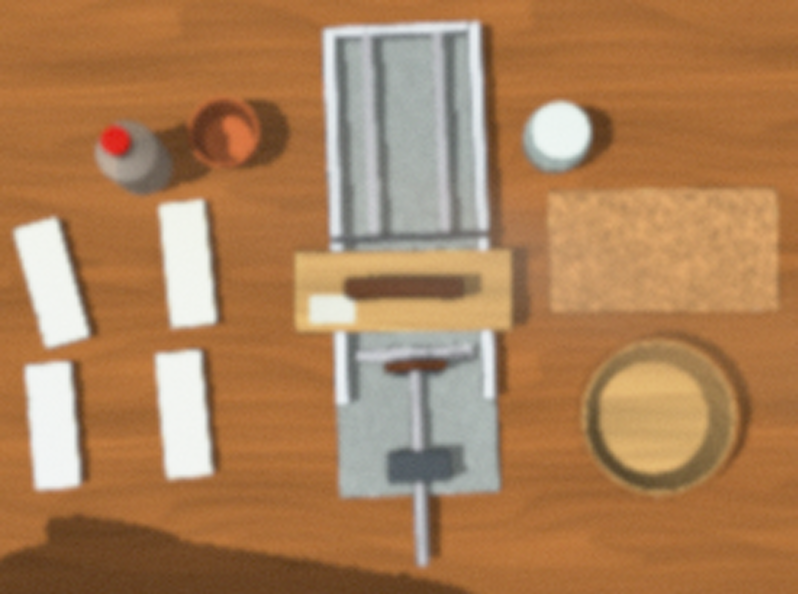

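Close-up: the jig's wall tops end at crop pixels (324,30), (482,22), (337,403) and (495,399). The bed's near corners are (340,497) and (499,491), and the crossbar is near row 238. I'll compute the jig frame from these.

Run:
```python
from h import *
R=lambda u,v,z: ray("top",185+u/2.9-.3,140+v/2.9-.3,z)[:2]
pts={"wallFL":(324,30,.044),"wallFR":(482,22,.044),"wallNL":(337,403,.044),"wallNR":(495,399,.044),"bedNL":(340,497,.012),"bedNR":(499,491,.012),
"barL":(331,240,.048),"barR":(490,236,.048),"tabL":(387,366,.1),"tabR":(445,364,.1),"blk1":(389,466,.057),"blk2":(453,464,.057)}
for k,v in pts.items(): print(k,R(*v).round(4))
a=(R(*pts["wallFL"])+R(*pts["wallFR"]))/2-(R(*pts["wallNL"])+R(*pts["wallNR"]))/2;print(a,np.degrees(np.arctan2(a[1],a[0])),np.hypot(*a))
a=R(*pts["barL"])-R(*pts["barR"]);print(a,np.degrees(np.arctan2(-a[0],a[1])))
```

```text
wallFL [0.8704 0.0553]
wallFR [ 0.8754 -0.123 ]
wallNL [0.4497 0.048 ]
wallNR [ 0.4509 -0.128 ]
bedNL [0.3437 0.0476]
bedNR [ 0.3474 -0.1319]
barL [0.6319 0.0513]
barR [ 0.6327 -0.1264]
tabL [ 0.4885 -0.009 ]
tabR [ 0.4895 -0.0718]
blk1 [ 0.3791 -0.0087]
blk2 [ 0.3801 -0.0794]
[0.42258493 0.00614108] 0.8325737166105699 0.42262955205820923
[-0.00083702  0.17769511] 0.26988673091113774
```

>>> jog_arm:
  motion:
    - {"dx": 38.1,"dy": -62.2,"dz": 1,"az": -73.2,"grip": 1}
    - {"dx": 38.1,"dy": -62.2,"dz": 1,"az": -73.2}
    - {"dx": 38.1,"dy": -62.2,"dz": 1,"az": -73.2}
    - {"dx": 38.1,"dy": -62.2,"dz": 1,"az": -73.2}
    - {"dx": 38.1,"dy": -62.2,"dz": 1,"az": -73.2}
    - {"dx": 38.1,"dy": -62.2,"dz": 1,"az": -73.2}
    - {"dx": 38.1,"dy": -62.2,"dz": 1,"az": -73.2}
    - {"dx": 38.1,"dy": -62.2,"dz": 1,"az": -73.2}
    - {"dx": 38.1,"dy": -62.2,"dz": 1,"az": -73.2}
    - {"dx": 38.1,"dy": -62.2,"dz": 1,"az": -73.2}
    - {"dx": 38.1,"dy": -62.2,"dz": 1,"az": -73.2}
    - {"dx": 38.1,"dy": -62.2,"dz": 1,"az": -73.2}
  squeeze: 60

```text
invalid input
```

>>> jog_arm:
  motion:
    - {"dx": 38.1,"dy": -62.2,"dz": 1,"ax": 0,"ay": 0,"az": -73.2,"grip": 1}
    - {"dx": 38.1,"dy": -62.2,"dz": 1,"ax": 0,"ay": 0,"az": -73.2,"grip": 1}
    - {"dx": 38.1,"dy": -62.2,"dz": 1,"ax": 0,"ay": 0,"az": -73.2,"grip": 1}
    - {"dx": 38.1,"dy": -62.2,"dz": 1,"ax": 0,"ay": 0,"az": -73.2,"grip": 1}
    - {"dx": 38.1,"dy": -62.2,"dz": 1,"ax": 0,"ay": 0,"az": -73.2,"grip": 1}
    - {"dx": 38.1,"dy": -62.2,"dz": 1,"ax": 0,"ay": 0,"az": -73.2,"grip": 1}
    - {"dx": 38.1,"dy": -62.2,"dz": 1,"ax": 0,"ay": 0,"az": -73.2,"grip": 1}
    - {"dx": 38.1,"dy": -62.2,"dz": 1,"ax": 0,"ay": 0,"az": -73.2,"grip": 1}
    - {"dx": 38.1,"dy": -62.2,"dz": 1,"ax": 0,"ay": 0,"az": -73.2,"grip": 1}
    - {"dx": 38.1,"dy": -62.2,"dz": 1,"ax": 0,"ay": 0,"az": -73.2,"grip": 1}
    - {"dx": 38.1,"dy": -62.2,"dz": 1,"ax": 0,"ay": 0,"az": -73.2,"grip": 1}
    - {"dx": 38.1,"dy": -62.2,"dz": 1,"ax": 0,"ay": 0,"az": -73.2,"grip": 1}
  squeeze: 60

```text
time: 3.2
tcp_pos: [0.5731, -0.0299, 0.2417]
tool_rot: [0.001, 0.714, 0.7, 0.0]
force: [0.2, 0.3, 0.4]
width: 1.0
grasp_force: 0.0
```

>>> jog_arm:
  motion:
    - {"dx": 0,"dy": 0.2,"dz": -6,"ax": 0,"ay": 0,"az": 0,"grip": 1}
    - {"dx": 0,"dy": 0.2,"dz": -12,"ax": 0,"ay": 0,"az": 0,"grip": 1}
    - {"dx": 0,"dy": 0.2,"dz": -15,"ax": 0,"ay": 0,"az": 0,"grip": 1}
    - {"dx": 0,"dy": 0.2,"dz": -16.4,"ax": 0,"ay": 0,"az": 0,"grip": 1}
    - {"dx": 0,"dy": 0.2,"dz": -16.4,"ax": 0,"ay": 0,"az": 0,"grip": 0}
    - {"dx": 0,"dy": 0.2,"dz": -16.4,"ax": 0,"ay": 0,"az": 0,"grip": 0}
    - {"dx": 0,"dy": 0.2,"dz": -16.4,"ax": 0,"ay": 0,"az": 0,"grip": 0}
    - {"dx": 0,"dy": 0.2,"dz": -16.4,"ax": 0,"ay": 0,"az": 0,"grip": 0}
    - {"dx": 0,"dy": 0.2,"dz": -16.4,"ax": 0,"ay": 0,"az": 0,"grip": 0}
    - {"dx": 0,"dy": 0.2,"dz": -16.4,"ax": 0,"ay": 0,"az": 0,"grip": 0}
  squeeze: 80

```text
time: 4.45
tcp_pos: [0.5733, -0.0248, 0.0788]
tool_rot: [0.001, 0.713, 0.701, 0.001]
force: [0.4, -0.3, 7.3]
width: 0.269
grasp_force: 79.8
```

>>> jog_arm:
  motion:
    - {"dx": 0,"dy": 0,"dz": 5,"ax": 0,"ay": 0,"az": 0,"grip": 0}
    - {"dx": 0,"dy": 0,"dz": 10,"ax": 0,"ay": 0,"az": 0,"grip": 0}
    - {"dx": 1,"dy": -5,"dz": 10,"ax": 0,"ay": 0,"az": 0,"grip": 0}
    - {"dx": 2,"dy": -10,"dz": 10,"ax": 0,"ay": 0,"az": 0,"grip": 0}
    - {"dx": 3,"dy": -15,"dz": 10,"ax": 0,"ay": 0,"az": 0,"grip": 0}
    - {"dx": 4,"dy": -20,"dz": 10,"ax": 0,"ay": 0,"az": 0,"grip": 0}
    - {"dx": 4.3,"dy": -25,"dz": 10,"ax": 0,"ay": 0,"az": 0,"grip": 0}
    - {"dx": 4.3,"dy": -29.8,"dz": 10,"ax": 0,"ay": 0,"az": 0,"grip": 0}
    - {"dx": 4.3,"dy": -29.8,"dz": 6,"ax": 0,"ay": 0,"az": 0,"grip": 0}
    - {"dx": 4.3,"dy": -29.8,"dz": 2,"ax": 0,"ay": 0,"az": 0,"grip": 0}
    - {"dx": 4.3,"dy": -29.8,"dz": -1,"ax": 0,"ay": 0,"az": 0,"grip": 0}
    - {"dx": 4.3,"dy": -29.8,"dz": -1,"ax": 0,"ay": 0,"az": 0,"grip": 0}

```text
time: 5.95
tcp_pos: [0.6135, -0.3217, 0.0647]
tool_rot: [-0.003, 0.713, 0.701, -0.001]
force: [0.6, -0.1, -2.6]
width: 0.267
grasp_force: 79.8
```

Run:
```python
from h import *
im=snap("top")
st()
for l,z in [("offcut0",.032),("float",.033)]:
    for d in models.masks_of("top",l):
        m=d["region"]; ys,xs=np.nonzero(m)
        if m.sum()>30: print(l,round(d["confidence"],2),m.sum(),(xs.mean().round(1),ys.mean().round(1)),rect("top",m,z))
c=cv2.cvtColor(im[190:300,265:465],cv2.COLOR_RGB2BGR)
cv2.imwrite("pics/t2.png",cv2.resize(c,None,fx=4,fy=4,interpolation=cv2.INTER_CUBIC))
```

```text
{'time': 6.0, 'tcp_pos': [0.615, -0.323, 0.067], 'tool_rot': [-0.001, 0.713, 0.701, -0.0], 'joints': [0.002, 0.678, 0.614, 1.456, -0.409, 1.139, 0.666], 'force': [0.705, -0.02, -1.466], 'width': 0.267, 'grasp_force': 79.772}
offcut0 0.49 208 (np.float64(339.6), np.float64(242.1)) (array([ 0.5653, -0.0763]), 88.9, (55, 42))
float 0.68 789 (np.float64(396.3), np.float64(226.2)) (array([ 0.6138, -0.2581]), 88.8, (111, 88))
float 0.2 197 (np.float64(339.9), np.float64(242.2)) (array([ 0.5652, -0.0779]), 88.9, (52, 42))
```

View pics/t2.png

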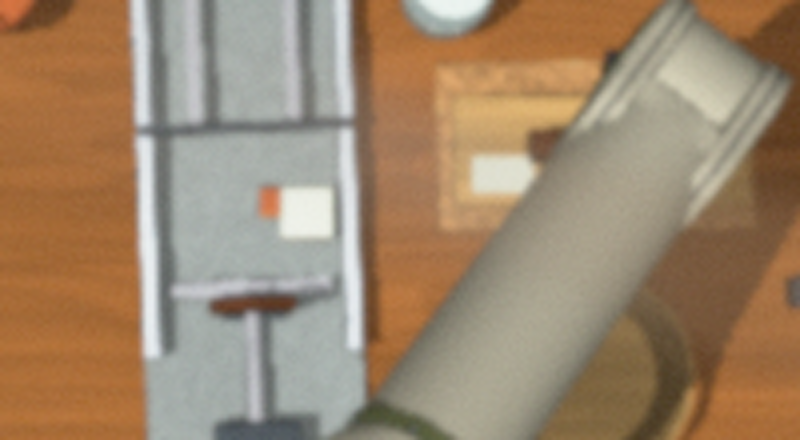

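The lifted float reveals one offcut, whose white face is at crop (308,212), full-frame (342,243). It lies near the right wall with a terracotta break on its left end. The float is hovering over the pad, so I'll set it down.

>>> jog_arm:
  motion:
    - {"dx": 0,"dy": -0.2,"dz": -1,"ax": 0,"ay": 0,"az": 0,"grip": 0}
    - {"dx": 0,"dy": -0.2,"dz": -2,"ax": 0,"ay": 0,"az": 0,"grip": 0}
    - {"dx": 0,"dy": -0.2,"dz": -2.6,"ax": 0,"ay": 0,"az": 0,"grip": 0}
    - {"dx": 0,"dy": -0.2,"dz": -2.6,"ax": 0,"ay": 0,"az": 0,"grip": 0}
    - {"dx": 0,"dy": -0.2,"dz": -2.6,"ax": 0,"ay": 0,"az": 0,"grip": 1}
    - {"dx": 0,"dy": -0.2,"dz": -2.6,"ax": 0,"ay": 0,"az": 0,"grip": 1}
    - {"dx": 0,"dy": -0.2,"dz": -2.6,"ax": 0,"ay": 0,"az": 0,"grip": 1}
    - {"dx": 0,"dy": -0.2,"dz": 2,"ax": 0,"ay": 0,"az": 0,"grip": 1}
    - {"dx": 0,"dy": -0.2,"dz": 7,"ax": 0,"ay": 0,"az": 0,"grip": 1}
    - {"dx": 0,"dy": 2,"dz": 11,"ax": 0,"ay": 0,"az": 0,"grip": 1}
    - {"dx": -1,"dy": 7,"dz": 11,"ax": 0,"ay": 0,"az": 0,"grip": 1}
    - {"dx": -2,"dy": 13,"dz": 11,"ax": 0,"ay": 0,"az": 0,"grip": 1}

```text
time: 7.6
tcp_pos: [0.5948, -0.1926, 0.178]
tool_rot: [0.001, 0.714, 0.7, 0.0]
force: [0.8, 1.1, 0.1]
width: 1.0
grasp_force: 0.0
```

Run:
```python
from h import *
im=snap("top","t3.png")
st()
for l,z in [("offcut0",.032),("float",.016)]:
    for d in models.masks_of("top",l):
        m=d["region"]; ys,xs=np.nonzero(m)
        if m.sum()>30: print(l,round(d["confidence"],2),m.sum(),(xs.mean().round(1),ys.mean().round(1)),rect("top",m,z))
```

```text
{'time': 7.65, 'tcp_pos': [0.596, -0.182, 0.177], 'tool_rot': [-0.002, 0.71, 0.704, 0.002], 'joints': [-0.283, 0.415, 0.665, 1.569, -0.27, 1.252, 0.416], 'force': [5.5, 4.28, 0.349], 'width': 1.001, 'grasp_force': 0.0}
offcut0 0.75 165 (np.float64(339.8), np.float64(241.8)) (array([ 0.5669, -0.0779]), 88.9, (52, 39))
offcut0 0.68 644 (np.float64(202.9), np.float64(286.4)) (array([0.431 , 0.3689]), 5.6, (139, 51))
float 0.96 1118 (np.float64(430.9), np.float64(227.6)) (array([ 0.6115, -0.3729]), 88.9, (148, 92))
float 0.46 710 (np.float64(202.6), np.float64(237.2)) (array([0.5928, 0.3714]), 14.5, (145, 56))
```

>>> jog_arm:
  motion:
    - {"dx": -1.5,"dy": 5.2,"dz": 0,"ax": 0,"ay": 0,"az": 1.5,"grip": 0.8}
    - {"dx": -3,"dy": 10.4,"dz": -4,"ax": 0,"ay": 0,"az": 1.5,"grip": 0.8}
    - {"dx": -3,"dy": 10.4,"dz": -9,"ax": 0,"ay": 0,"az": 1.5,"grip": 0.8}
    - {"dx": -3,"dy": 10.4,"dz": -9,"ax": 0,"ay": 0,"az": 1.5,"grip": 0.8}
    - {"dx": -3,"dy": 10.4,"dz": -9,"ax": 0,"ay": 0,"az": 1.5,"grip": 0.8}

```text
time: 8.38
tcp_pos: [0.5661, -0.0909, 0.0892]
tool_rot: [0.001, 0.705, 0.709, 0.0]
force: [-0.4, 0.0, 0.7]
width: 0.802
grasp_force: 0.0
```

>>> jog_arm:
  motion:
    - {"dx": 0,"dy": 1.3,"dz": -2,"ax": 0,"ay": 0,"az": 0,"grip": 0.8}
    - {"dx": 0,"dy": 1.3,"dz": -5,"ax": 0,"ay": 0,"az": 0,"grip": 0.8}
    - {"dx": 0,"dy": 1.3,"dz": -7.5,"ax": 0,"ay": 0,"az": 0,"grip": 0.8}
    - {"dx": 0,"dy": 1.3,"dz": -7.5,"ax": 0,"ay": 0,"az": 0,"grip": 0.8}
    - {"dx": 0,"dy": 1.3,"dz": -7.5,"ax": 0,"ay": 0,"az": 0,"grip": 0}
    - {"dx": 0,"dy": 1.3,"dz": -7.5,"ax": 0,"ay": 0,"az": 0,"grip": 0}
    - {"dx": 0,"dy": 1.3,"dz": -7.5,"ax": 0,"ay": 0,"az": 0,"grip": 0}
    - {"dx": 0,"dy": 1.3,"dz": -7.5,"ax": 0,"ay": 0,"az": 0,"grip": 0}
    - {"dx": 0,"dy": 1.3,"dz": -7.5,"ax": 0,"ay": 0,"az": 0,"grip": 0}
    - {"dx": 0,"dy": 1.3,"dz": 0,"ax": 0,"ay": 0,"az": 0,"grip": 0}
    - {"dx": 0,"dy": 1.3,"dz": 5,"ax": 0,"ay": 0,"az": 0,"grip": 0}
    - {"dx": 0,"dy": 1.3,"dz": 5,"ax": 0,"ay": 0,"az": 0,"grip": 0}
  squeeze: 60

```text
time: 9.88
tcp_pos: [0.5682, -0.0769, 0.1434]
tool_rot: [0.003, 0.704, 0.71, 0.004]
force: [0.3, 0.4, -1.6]
width: 0.475
grasp_force: 61.5
```

>>> jog_arm:
  motion:
    - {"dx": -3,"dy": -5,"dz": 1,"ax": 0,"ay": 0,"az": 0,"grip": 0}
    - {"dx": -6,"dy": -10,"dz": 1,"ax": 0,"ay": 0,"az": 0,"grip": 0}
    - {"dx": -9,"dy": -15,"dz": 1,"ax": 0,"ay": 0,"az": 0,"grip": 0}
    - {"dx": -12,"dy": -20,"dz": 1,"ax": 0,"ay": 0,"az": 0,"grip": 0}
    - {"dx": -14.1,"dy": -22.8,"dz": 0,"ax": 0,"ay": 0,"az": 0,"grip": 0}
    - {"dx": -14.1,"dy": -22.8,"dz": 0,"ax": 0,"ay": 0,"az": 0,"grip": 0}
    - {"dx": -14.1,"dy": -22.8,"dz": -5,"ax": 0,"ay": 0,"az": 0,"grip": 0}
    - {"dx": -14.1,"dy": -22.8,"dz": -9.5,"ax": 0,"ay": 0,"az": 0,"grip": 0}
    - {"dx": -14.1,"dy": -22.8,"dz": -9.5,"ax": 0,"ay": 0,"az": 0,"grip": 0}
    - {"dx": -14.1,"dy": -22.8,"dz": -9.5,"ax": 0,"ay": 0,"az": 0,"grip": 0.8}
    - {"dx": -14.1,"dy": -22.8,"dz": -9.5,"ax": 0,"ay": 0,"az": 0,"grip": 0.8}
    - {"dx": -14.1,"dy": -22.8,"dz": -9.5,"ax": 0,"ay": 0,"az": 0,"grip": 0.8}

```text
time: 11.38
tcp_pos: [0.425, -0.3042, 0.0436]
tool_rot: [0.001, 0.704, 0.71, 0.001]
force: [-0.1, 0.3, -0.6]
width: 0.8
grasp_force: 0.0
```

>>> jog_arm:
  motion:
    - {"dx": 0,"dy": 0,"dz": 6,"ax": 0,"ay": 0,"az": 0,"grip": 1}
    - {"dx": 0,"dy": 0,"dz": 12,"ax": 0,"ay": 0,"az": 0,"grip": 1}
    - {"dx": 0,"dy": 6,"dz": 16,"ax": 0,"ay": 0,"az": 10,"grip": 1}
    - {"dx": 0,"dy": 12,"dz": 16,"ax": 0,"ay": 0,"az": 20,"grip": 1}
    - {"dx": 0,"dy": 18,"dz": 16,"ax": 0,"ay": 0,"az": 30,"grip": 1}
    - {"dx": 0,"dy": 24,"dz": 16,"ax": 0,"ay": 0,"az": 40,"grip": 1}
    - {"dx": 0,"dy": 30,"dz": 16,"ax": 0,"ay": 0,"az": 50,"grip": 1}
    - {"dx": 0,"dy": 36,"dz": 16,"ax": 0,"ay": 0,"az": 60,"grip": 1}
    - {"dx": 0,"dy": 42,"dz": 16,"ax": 0,"ay": 0,"az": 70,"grip": 1}
    - {"dx": 1.5,"dy": 48,"dz": 16,"ax": 0,"ay": 0,"az": 80,"grip": 1}
    - {"dx": 1.5,"dy": 52.5,"dz": 16,"ax": 0,"ay": 0,"az": 90,"grip": 1}
    - {"dx": 1.5,"dy": 52.5,"dz": 16,"ax": 0,"ay": 0,"az": 92,"grip": 1}

```text
time: 12.88
tcp_pos: [0.4384, 0.2245, 0.2026]
tool_rot: [0.0, -0.026, 1.0, 0.0]
force: [-0.1, -0.6, 0.4]
width: 1.0
grasp_force: 0.0
```

Run:
```python
from h import *
im=snap("top","t4.png")
st()
for l,z in [("offcut0",.03),("float",.016),("tile0",.02)]:
    for d in models.masks_of("top",l):
        m=d["region"]; ys,xs=np.nonzero(m)
        if m.sum()>30: print(l,round(d["confidence"],2),m.sum(),(xs.mean().round(1),ys.mean().round(1)),rect("top",m,z))
```

```text
{'time': 12.925, 'tcp_pos': [0.439, 0.222, 0.203], 'tool_rot': [0.0, -0.024, 1.0, -0.0], 'joints': [-0.849, 0.049, 0.299, 1.859, -0.015, 1.236, 1.073], 'force': [-0.243, -0.674, 0.144], 'width': 1.0, 'grasp_force': 0.0}
offcut0 0.59 212 (np.float64(410.2), np.float64(283.8)) (array([ 0.425 , -0.3028]), -85.9, (60, 42))
float 0.85 2000 (np.float64(414.4), np.float64(227.0)) (array([ 0.6113, -0.3256]), 89.7, (243, 91))
tile0 0.88 619 (np.float64(249.5), np.float64(230.2)) (array([0.6116, 0.2171]), -0.7, (136, 53))
tile0 0.86 686 (np.float64(202.4), np.float64(237.2)) (array([0.5923, 0.3721]), 15.8, (143, 54))
tile0 0.57 278 (np.float64(249.0), np.float64(274.4)) (array([0.4833, 0.2257]), 5.6, (54, 50))
tile0 0.54 211 (np.float64(200.1), np.float64(282.2)) (array([0.486 , 0.3754]), 88.9, (50, 30))
```

View pics/t4.png

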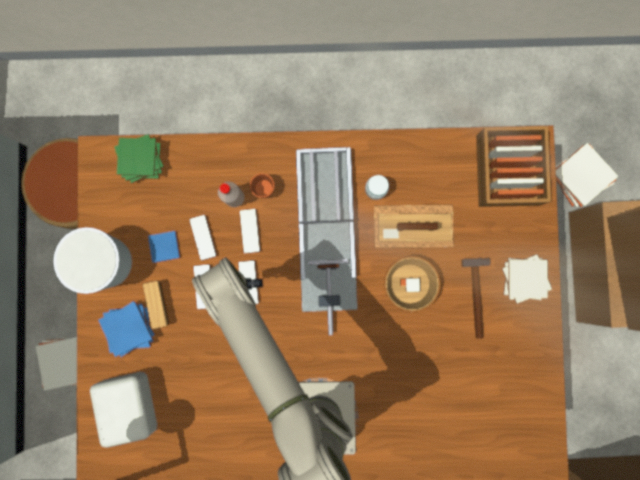

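The bay is clear: the float is on the pad at (414,227) and the offcut is in the basket at (410,284). All four tiles are still in their original places, so I'll pick up the first one.

>>> jog_arm:
  motion:
    - {"dx": 0.3,"dy": -0.1,"dz": -6,"ax": 0,"ay": 0,"az": 1,"grip": 0.9}
    - {"dx": 0.3,"dy": -0.1,"dz": -12,"ax": 0,"ay": 0,"az": 1,"grip": 0.9}
    - {"dx": 0.3,"dy": -0.1,"dz": -17,"ax": 0,"ay": 0,"az": 1,"grip": 0.9}
    - {"dx": 0.3,"dy": -0.1,"dz": -20.1,"ax": 0,"ay": 0,"az": 1,"grip": 0.9}
    - {"dx": 0.3,"dy": -0.1,"dz": -20.1,"ax": 0,"ay": 0,"az": 1,"grip": 0.9}
    - {"dx": 0.3,"dy": -0.1,"dz": -20.1,"ax": 0,"ay": 0,"az": 1,"grip": 0}
    - {"dx": 0.3,"dy": -0.1,"dz": -20.1,"ax": 0,"ay": 0,"az": 1,"grip": 0}
    - {"dx": 0.3,"dy": -0.1,"dz": -20.1,"ax": 0,"ay": 0,"az": 1,"grip": 0}
    - {"dx": 0.3,"dy": -0.1,"dz": -20.1,"ax": 0,"ay": 0,"az": 1,"grip": 0}
    - {"dx": 0.3,"dy": -0.1,"dz": -20.1,"ax": 0,"ay": 0,"az": 1,"grip": 0}
  squeeze: 80

```text
time: 14.32
tcp_pos: [0.4436, 0.2208, 0.0037]
tool_rot: [0.002, -0.03, 1.0, 0.001]
force: [-2.2, -1.7, 8.6]
width: 0.562
grasp_force: 83.1
```

>>> jog_arm:
  motion:
    - {"dx": 0,"dy": 0,"dz": 5,"ax": 0,"ay": 0,"az": 0,"grip": 0}
    - {"dx": 0,"dy": 0,"dz": 10,"ax": 0,"ay": 0,"az": 0,"grip": 0}
    - {"dx": 0,"dy": 0,"dz": 15,"ax": 0,"ay": 0,"az": -10,"grip": 0}
    - {"dx": 2,"dy": -4,"dz": 15,"ax": 0,"ay": 0,"az": -20,"grip": 0}
    - {"dx": 4,"dy": -8,"dz": 15,"ax": 0,"ay": 0,"az": -30,"grip": 0}
    - {"dx": 6,"dy": -12,"dz": 15,"ax": 0,"ay": 0,"az": -40,"grip": 0}
    - {"dx": 8,"dy": -16,"dz": 15,"ax": 0,"ay": 0,"az": -50,"grip": 0}
    - {"dx": 10,"dy": -20,"dz": 15,"ax": 0,"ay": 0,"az": -60,"grip": 0}
    - {"dx": 12.3,"dy": -24,"dz": 15,"ax": 0,"ay": 0,"az": -70,"grip": 0}
    - {"dx": 12.3,"dy": -25.9,"dz": 15,"ax": 0,"ay": 0,"az": -80,"grip": 0}
    - {"dx": 12.3,"dy": -25.9,"dz": 15,"ax": 0,"ay": 0,"az": -90,"grip": 0}
    - {"dx": 12.3,"dy": -25.9,"dz": 15,"ax": 0,"ay": 0,"az": -92.5,"grip": 0}

```text
time: 15.82
tcp_pos: [0.5652, -0.0393, 0.1525]
tool_rot: [0.0, 0.703, 0.712, 0.001]
force: [-0.2, -0.1, -3.0]
width: 0.563
grasp_force: 84.4
```

>>> jog_arm:
  motion:
    - {"dx": 0,"dy": 0,"dz": 0,"ax": 0,"ay": 0,"az": 0,"grip": 0}
    - {"dx": 0,"dy": 0,"dz": -5,"ax": 0,"ay": 0,"az": 0,"grip": 0}
    - {"dx": 0,"dy": 0,"dz": -8,"ax": 0,"ay": 0,"az": 0,"grip": 0}
    - {"dx": 0,"dy": 0,"dz": -8,"ax": 0,"ay": 0,"az": 0,"grip": 0}

```text
time: 16.32
tcp_pos: [0.5637, -0.0388, 0.0701]
tool_rot: [-0.001, 0.701, 0.714, -0.001]
force: [-0.9, 0.0, -2.0]
width: 0.56
grasp_force: 84.2
```

Run:
```python
from h import *
im=snap("scene")
st()
c=cv2.cvtColor(im[200:370,220:420],cv2.COLOR_RGB2BGR)
cv2.imwrite("pics/s5.png",cv2.resize(c,None,fx=3.5,fy=3.5,interpolation=cv2.INTER_CUBIC))
```

```text
{'time': 16.375, 'tcp_pos': [0.565, -0.039, 0.072], 'tool_rot': [-0.0, 0.701, 0.713, -0.0], 'joints': [-0.555, 0.406, 0.658, 1.824, -0.289, 1.009, 0.238], 'force': [0.317, 0.285, -1.895], 'width': 0.561, 'grasp_force': 84.203}
```

View pics/s5.png

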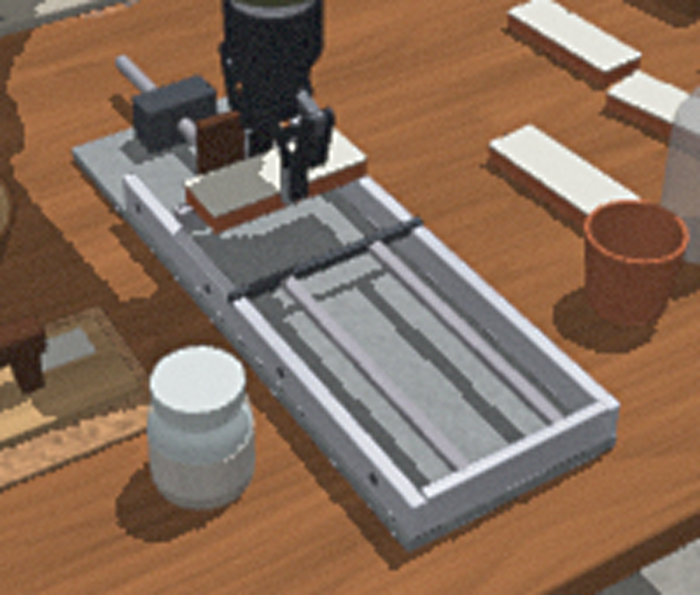

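The tile is held level above the bay, its ends at crop (190,195) and (365,165), between the walls. I'll lower and release it.

>>> jog_arm:
  motion:
    - {"dx": 0.2,"dy": 0,"dz": -2,"ax": 0,"ay": 0,"az": 0,"grip": 0}
    - {"dx": 0.2,"dy": 0,"dz": -4,"ax": 0,"ay": 0,"az": 0,"grip": 0}
    - {"dx": 0.2,"dy": 0,"dz": -5.5,"ax": 0,"ay": 0,"az": 0,"grip": 0}
    - {"dx": 0.2,"dy": 0,"dz": -5.5,"ax": 0,"ay": 0,"az": 0,"grip": 0}
    - {"dx": 0.2,"dy": 0,"dz": -5.5,"ax": 0,"ay": 0,"az": 0,"grip": 0.72}
    - {"dx": 0.2,"dy": 0,"dz": -5.5,"ax": 0,"ay": 0,"az": 0,"grip": 0.72}
    - {"dx": 0.2,"dy": 0,"dz": -3,"ax": 0,"ay": 0,"az": 0,"grip": 0.72}
    - {"dx": 0.2,"dy": 0,"dz": 3,"ax": 0,"ay": 0,"az": 0,"grip": 0.72}
    - {"dx": 0.2,"dy": 0,"dz": 9,"ax": 0,"ay": 0,"az": 0,"grip": 0}
    - {"dx": -4,"dy": 0,"dz": 11,"ax": 0,"ay": 0,"az": 0,"grip": 0}
    - {"dx": -10,"dy": 0,"dz": 11,"ax": 0,"ay": 0,"az": 0,"grip": 0}
    - {"dx": -14,"dy": 0,"dz": 11,"ax": 0,"ay": 0,"az": 0,"grip": 0}

```text
time: 17.88
tcp_pos: [0.4233, -0.0389, 0.1812]
tool_rot: [-0.0, 0.701, 0.713, 0.001]
force: [0.5, 0.7, 0.3]
width: 0.001
grasp_force: 0.0
```

```bash
cat > look.py <<'E'
from h import *
import sys
im=snap("top");st()
for d in models.masks_of("top","tile0"):
    m=d["region"]; ys,xs=np.nonzero(m)
    if m.sum()>30:
        z=.032 if abs(rect("top",m,.02)[0][1]+.038)<.1 else .02
        print(round(d["confidence"],2),m.sum(),rect("top",m,z))
E
python3 look.py
```

```text
{'time': 17.925, 'tcp_pos': [0.42, -0.039, 0.181], 'tool_rot': [-0.002, 0.701, 0.713, 0.001], 'joints': [-0.753, -0.158, 0.694, 2.059, 0.105, 1.207, -0.087], 'force': [-0.212, -2.773, -1.356], 'width': -0.001, 'grasp_force': 0.0}
0.91 656 (array([0.5939, 0.3708]), 16.5, (140, 54))
0.91 615 (array([0.4337, 0.3712]), 6.3, (137, 53))
0.81 689 (array([ 0.5631, -0.0398]), -88.1, (140, 54))
0.71 661 (array([0.6116, 0.2172]), 4.9, (140, 54))
```

>>> jog_arm:
  motion:
    - {"dx": 2,"dy": 0,"dz": -5,"ax": 0,"ay": 0,"az": 0,"grip": 0}
    - {"dx": 2,"dy": 0,"dz": -9,"ax": 0,"ay": 0,"az": 0,"grip": 0}
    - {"dx": 2,"dy": 0,"dz": -11.3,"ax": 0,"ay": 0,"az": 0,"grip": 0}
    - {"dx": 2,"dy": 0,"dz": -11.3,"ax": 0,"ay": 0,"az": 0,"grip": 0}
    - {"dx": 4,"dy": 0,"dz": -11.3,"ax": 0,"ay": 0,"az": 0,"grip": 0}
    - {"dx": 6,"dy": 0,"dz": -11.3,"ax": 0,"ay": 0,"az": 0,"grip": 0}
    - {"dx": 8,"dy": 0,"dz": -11.3,"ax": 0,"ay": 0,"az": 0,"grip": 0}
    - {"dx": 10,"dy": 0,"dz": -11.3,"ax": 0,"ay": 0,"az": 0,"grip": 0}
    - {"dx": 12,"dy": 0,"dz": -11.3,"ax": 0,"ay": 0,"az": 0,"grip": 0}
    - {"dx": 14,"dy": 0,"dz": -11.3,"ax": 0,"ay": 0,"az": 0,"grip": 0}
    - {"dx": 15.5,"dy": 0,"dz": -11.3,"ax": 0,"ay": 0,"az": 0,"grip": 0}
    - {"dx": 15.5,"dy": 0,"dz": -11.3,"ax": 0,"ay": 0,"az": 0,"grip": 0}

```text
time: 19.48
tcp_pos: [0.5805, -0.038, 0.069]
tool_rot: [-0.0, 0.701, 0.714, 0.0]
force: [-4.3, 2.9, 1.2]
width: -0.002
grasp_force: 2.5
```

>>> jog_arm:
  motion:
    - {"dx": 0.8,"dy": 0,"dz": 0,"ax": 0,"ay": 0,"az": 0,"grip": 0}
    - {"dx": 1.4,"dy": 0,"dz": 0,"ax": 0,"ay": 0,"az": 0,"grip": 0}
    - {"dx": 1.4,"dy": 0,"dz": 0,"ax": 0,"ay": 0,"az": 0,"grip": 0}

```text
time: 19.85
tcp_pos: [0.5935, -0.0381, 0.0689]
tool_rot: [-0.001, 0.701, 0.713, -0.0]
force: [-6.1, 2.8, -0.5]
width: 0.0
grasp_force: 2.7
```

Run:
```python
from h import *
im=snap("scene")
st()
c=cv2.cvtColor(im[200:370,220:420],cv2.COLOR_RGB2BGR)
cv2.imwrite("pics/s6.png",cv2.resize(c,None,fx=3.5,fy=3.5,interpolation=cv2.INTER_CUBIC))
```

```text
{'time': 19.9, 'tcp_pos': [0.593, -0.038, 0.069], 'tool_rot': [-0.001, 0.701, 0.713, -0.0], 'joints': [-0.563, 0.485, 0.697, 1.751, -0.356, 1.037, 0.28], 'force': [-5.384, 2.4, -0.38], 'width': -0.003, 'grasp_force': 2.669}
```

View pics/s6.png

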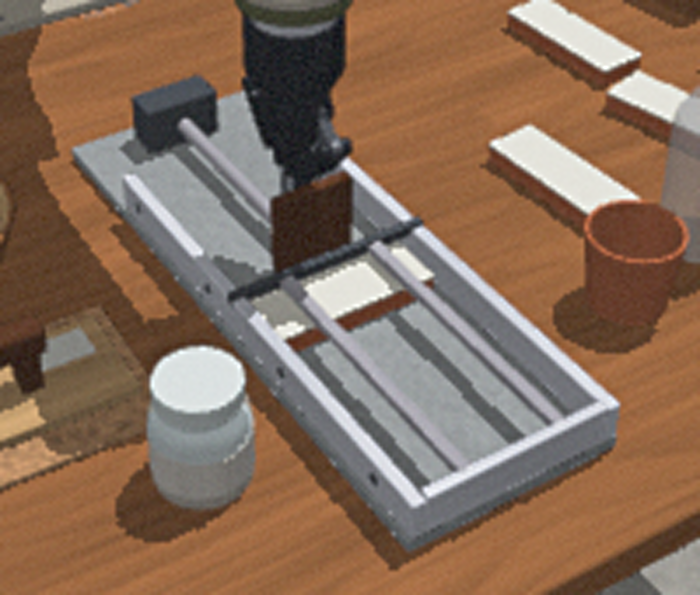

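The tile has slid past the crossbar and under the rails (crop 270–435, 260–345), and the tab is just short of the crossbar. I'll push gently until it hits the stop.

>>> jog_arm:
  motion:
    - {"dx": 0.4,"dy": 0,"dz": 0,"ax": 0,"ay": 0,"az": 0,"grip": 0}
    - {"dx": 0.8,"dy": 0,"dz": 0,"ax": 0,"ay": 0,"az": 0,"grip": 0}
    - {"dx": 0.8,"dy": 0,"dz": 0,"ax": 0,"ay": 0,"az": 0,"grip": 0}

```text
time: 20.27
tcp_pos: [0.6014, -0.038, 0.0689]
tool_rot: [-0.001, 0.701, 0.713, -0.0]
force: [-5.4, 2.7, 0.7]
width: -0.0
grasp_force: 2.8
```

>>> jog_arm:
  motion:
    - {"dx": 0.3,"dy": 0,"dz": 0,"ax": 0,"ay": 0,"az": 0,"grip": 0}
    - {"dx": 0.6,"dy": 0,"dz": 0,"ax": 0,"ay": 0,"az": 0,"grip": 0}
    - {"dx": 0.6,"dy": 0,"dz": 0,"ax": 0,"ay": 0,"az": 0,"grip": 0}

```text
time: 20.65
tcp_pos: [0.6043, -0.0379, 0.0688]
tool_rot: [-0.004, 0.701, 0.713, -0.002]
force: [-23.7, 4.6, 15.4]
width: -0.002
grasp_force: 12.4
```

>>> jog_arm:
  motion:
    - {"dx": -4,"dy": 0,"dz": 0,"ax": 0,"ay": 0,"az": 0,"grip": 0}
    - {"dx": -8,"dy": 0,"dz": 0,"ax": 0,"ay": 0,"az": 0,"grip": 0}
    - {"dx": -12,"dy": 0,"dz": 0,"ax": 0,"ay": 0,"az": 0,"grip": 0}
    - {"dx": -15.5,"dy": 0,"dz": 1,"ax": 0,"ay": 0,"az": 0,"grip": 0}
    - {"dx": -15.5,"dy": 0,"dz": 6,"ax": 0,"ay": 0,"az": 0,"grip": 0}
    - {"dx": -14,"dy": 2,"dz": 11,"ax": 0,"ay": 0,"az": 8,"grip": 0.9}
    - {"dx": -12,"dy": 6,"dz": 12,"ax": 0,"ay": 0,"az": 18,"grip": 0.9}
    - {"dx": -10,"dy": 11,"dz": 12,"ax": 0,"ay": 0,"az": 28,"grip": 0.9}
    - {"dx": -7,"dy": 15,"dz": 12,"ax": 0,"ay": 0,"az": 38,"grip": 0.9}
    - {"dx": -5,"dy": 20,"dz": 12,"ax": 0,"ay": 0,"az": 48,"grip": 0.9}
    - {"dx": -2,"dy": 24,"dz": 12,"ax": 0,"ay": 0,"az": 58,"grip": 0.9}
    - {"dx": 0.5,"dy": 25.5,"dz": 12,"ax": 0,"ay": 0,"az": 68,"grip": 0.9}

```text
time: 22.15
tcp_pos: [0.6138, 0.2196, 0.1892]
tool_rot: [0.001, 0.178, 0.984, 0.001]
force: [0.2, -1.1, 0.1]
width: 0.897
grasp_force: 0.0
```

>>> jog_arm:
  motion:
    - {"dx": 0,"dy": 0,"dz": 0,"ax": 0,"ay": 0,"az": 10,"grip": 0.9}
    - {"dx": 0,"dy": 0,"dz": -3,"ax": 0,"ay": 0,"az": 20,"grip": 0.9}
    - {"dx": 0,"dy": 0,"dz": -6,"ax": 0,"ay": 0,"az": 25.7,"grip": 0.9}
    - {"dx": 0,"dy": 0,"dz": -6,"ax": 0,"ay": 0,"az": 25.7,"grip": 0.9}
    - {"dx": 0,"dy": 0,"dz": -6,"ax": 0,"ay": 0,"az": 25.7,"grip": 0.9}

```text
time: 22.78
tcp_pos: [0.614, 0.2161, 0.1304]
tool_rot: [0.001, -0.04, 0.999, 0.0]
force: [1.1, 0.8, 0.1]
width: 0.903
grasp_force: 0.0
```

```bash
python3 look.py
```

```text
{'time': 22.825, 'tcp_pos': [0.614, 0.216, 0.131], 'tool_rot': [0.001, -0.04, 0.999, 0.0], 'joints': [-0.753, 0.482, 0.462, 1.534, -0.226, 1.176, 1.401], 'force': [-0.387, -0.553, 0.171], 'width': 0.901, 'grasp_force': 0.0}
0.85 687 (array([0.5912, 0.3727]), 16.8, (145, 55))
0.72 635 (array([0.4304, 0.3703]), 3.6, (136, 53))
0.71 142 (array([0.5796, 0.1953]), 4.0, (67, 16))
0.7 569 (array([ 0.6677, -0.0359]), 88.8, (69, 49))
```

>>> jog_arm:
  motion:
    - {"dx": -0.2,"dy": 0.1,"dz": -5,"ax": 0,"ay": 0,"az": 0,"grip": 0.9}
    - {"dx": -0.2,"dy": 0.1,"dz": -10,"ax": 0,"ay": 0,"az": 0,"grip": 0.9}
    - {"dx": -0.2,"dy": 0.1,"dz": -12.8,"ax": 0,"ay": 0,"az": 0,"grip": 0.9}
    - {"dx": -0.2,"dy": 0.1,"dz": -12.8,"ax": 0,"ay": 0,"az": 0,"grip": 0.9}
    - {"dx": -0.2,"dy": 0.1,"dz": -12.8,"ax": 0,"ay": 0,"az": 0,"grip": 0}
    - {"dx": -0.2,"dy": 0.1,"dz": -12.8,"ax": 0,"ay": 0,"az": 0,"grip": 0}
    - {"dx": -0.2,"dy": 0.1,"dz": -12.8,"ax": 0,"ay": 0,"az": 0,"grip": 0}
    - {"dx": -0.2,"dy": 0.1,"dz": -12.8,"ax": 0,"ay": 0,"az": 0,"grip": 0}
    - {"dx": -0.2,"dy": 0.1,"dz": -12.8,"ax": 0,"ay": 0,"az": 0,"grip": 0}
    - {"dx": -0.2,"dy": 0.1,"dz": -8,"ax": 0,"ay": 0,"az": 0,"grip": 0}
    - {"dx": -0.2,"dy": 0.1,"dz": -3,"ax": 0,"ay": 0,"az": 0,"grip": 0}
    - {"dx": -0.2,"dy": 0.1,"dz": 2,"ax": 0,"ay": 0,"az": 0,"grip": 0}

```text
time: 24.38
tcp_pos: [0.6112, 0.217, 0.1511]
tool_rot: [0.001, -0.041, 0.999, 0.0]
force: [0.3, 0.0, -3.0]
width: 0.563
grasp_force: 84.1
```

>>> jog_arm:
  motion:
    - {"dx": 0,"dy": -3,"dz": 0,"ax": 0,"ay": 0,"az": -10,"grip": 0}
    - {"dx": -1,"dy": -6,"dz": 0,"ax": 0,"ay": 0,"az": -20,"grip": 0}
    - {"dx": -2,"dy": -10,"dz": 0,"ax": 0,"ay": 0,"az": -30,"grip": 0}
    - {"dx": -3,"dy": -14,"dz": 0,"ax": 0,"ay": 0,"az": -40,"grip": 0}
    - {"dx": -4,"dy": -18,"dz": 0,"ax": 0,"ay": 0,"az": -50,"grip": 0}
    - {"dx": -4.7,"dy": -22,"dz": 0,"ax": 0,"ay": 0,"az": -60,"grip": 0}
    - {"dx": -4.7,"dy": -25.5,"dz": 0,"ax": 0,"ay": 0,"az": -70,"grip": 0}
    - {"dx": -4.7,"dy": -25.5,"dz": 0,"ax": 0,"ay": 0,"az": -80,"grip": 0}
    - {"dx": -4.7,"dy": -25.5,"dz": -2,"ax": 0,"ay": 0,"az": -90,"grip": 0}
    - {"dx": -4.7,"dy": -25.5,"dz": -5,"ax": 0,"ay": 0,"az": -94,"grip": 0}
    - {"dx": -4.7,"dy": -25.5,"dz": -8,"ax": 0,"ay": 0,"az": -94,"grip": 0}
    - {"dx": -4.7,"dy": -25.5,"dz": -8,"ax": 0,"ay": 0,"az": -94,"grip": 0}

```text
time: 25.88
tcp_pos: [0.563, -0.0377, 0.0676]
tool_rot: [-0.001, 0.703, 0.711, -0.001]
force: [0.8, 0.2, -2.5]
width: 0.562
grasp_force: 84.0
```

>>> jog_arm:
  motion:
    - {"dx": 0.2,"dy": 0,"dz": -2,"ax": 0,"ay": 0,"az": 0,"grip": 0}
    - {"dx": 0.2,"dy": 0,"dz": -4,"ax": 0,"ay": 0,"az": 0,"grip": 0}
    - {"dx": 0.2,"dy": 0,"dz": -5.4,"ax": 0,"ay": 0,"az": 0,"grip": 0}
    - {"dx": 0.2,"dy": 0,"dz": -5.4,"ax": 0,"ay": 0,"az": 0,"grip": 0}
    - {"dx": 0.2,"dy": 0,"dz": -5.4,"ax": 0,"ay": 0,"az": 0,"grip": 0.72}
    - {"dx": 0.2,"dy": 0,"dz": -5.4,"ax": 0,"ay": 0,"az": 0,"grip": 0.72}
    - {"dx": 0.2,"dy": 0,"dz": -3,"ax": 0,"ay": 0,"az": 0,"grip": 0.72}
    - {"dx": 0.2,"dy": 0,"dz": 3,"ax": 0,"ay": 0,"az": 0,"grip": 0.72}
    - {"dx": 0.2,"dy": 0,"dz": 9,"ax": 0,"ay": 0,"az": 0,"grip": 0}
    - {"dx": -4,"dy": 0,"dz": 11,"ax": 0,"ay": 0,"az": 0,"grip": 0}
    - {"dx": -10,"dy": 0,"dz": 11,"ax": 0,"ay": 0,"az": 0,"grip": 0}
    - {"dx": -13,"dy": 0,"dz": 11,"ax": 0,"ay": 0,"az": 0,"grip": 0}

```text
time: 27.38
tcp_pos: [0.4328, -0.038, 0.178]
tool_rot: [-0.0, 0.703, 0.711, 0.0]
force: [0.3, 0.3, 1.1]
width: -0.004
grasp_force: 0.0
```

```bash
python3 look.py
```

```text
{'time': 27.425, 'tcp_pos': [0.429, -0.038, 0.178], 'tool_rot': [-0.002, 0.703, 0.711, 0.002], 'joints': [-0.995, -0.183, 0.92, 2.051, 0.149, 1.205, -0.126], 'force': [-2.286, -1.545, -2.997], 'width': 0.001, 'grasp_force': 0.0}
0.9 652 (array([0.593 , 0.3703]), 14.7, (140, 52))
0.83 684 (array([0.4317, 0.3711]), 5.9, (140, 55))
0.78 652 (array([ 0.564 , -0.0391]), -89.1, (138, 51))
0.62 570 (array([ 0.6677, -0.0359]), 88.8, (69, 49))
```

>>> jog_arm:
  motion:
    - {"dx": 1,"dy": 0,"dz": -5,"ax": 0,"ay": 0,"az": 0,"grip": 0}
    - {"dx": 1,"dy": 0,"dz": -9,"ax": 0,"ay": 0,"az": 0,"grip": 0}
    - {"dx": 1,"dy": 0,"dz": -11,"ax": 0,"ay": 0,"az": 0,"grip": 0}
    - {"dx": 1,"dy": 0,"dz": -11,"ax": 0,"ay": 0,"az": 0,"grip": 0}
    - {"dx": 3,"dy": 0,"dz": -11,"ax": 0,"ay": 0,"az": 0,"grip": 0}
    - {"dx": 5,"dy": 0,"dz": -11,"ax": 0,"ay": 0,"az": 0,"grip": 0}
    - {"dx": 7,"dy": 0,"dz": -11,"ax": 0,"ay": 0,"az": 0,"grip": 0}
    - {"dx": 9,"dy": 0,"dz": -11,"ax": 0,"ay": 0,"az": 0,"grip": 0}
    - {"dx": 11,"dy": 0,"dz": -11,"ax": 0,"ay": 0,"az": 0,"grip": 0}
    - {"dx": 13,"dy": 0,"dz": -11,"ax": 0,"ay": 0,"az": 0,"grip": 0}
    - {"dx": 15,"dy": 0,"dz": -11,"ax": 0,"ay": 0,"az": 0,"grip": 0}
    - {"dx": 15,"dy": 0,"dz": -11,"ax": 0,"ay": 0,"az": 0,"grip": 0}

```text
time: 28.98
tcp_pos: [0.5846, -0.0371, 0.0689]
tool_rot: [-0.0, 0.702, 0.712, -0.0]
force: [-5.7, 3.8, 1.1]
width: 0.002
grasp_force: 2.5
```

>>> jog_arm:
  motion:
    - {"dx": 0.8,"dy": 0,"dz": 0,"ax": 0,"ay": 0,"az": 0,"grip": 0}
    - {"dx": 1.5,"dy": 0,"dz": 0,"ax": 0,"ay": 0,"az": 0,"grip": 0}
    - {"dx": 1.9,"dy": 0,"dz": 0,"ax": 0,"ay": 0,"az": 0,"grip": 0}
    - {"dx": 2.2,"dy": 0,"dz": 0,"ax": 0,"ay": 0,"az": 0,"grip": 0}
    - {"dx": 2.2,"dy": 0,"dz": 0,"ax": 0,"ay": 0,"az": 0,"grip": 0}

```text
time: 29.6
tcp_pos: [0.604, -0.0371, 0.0687]
tool_rot: [-0.002, 0.703, 0.712, -0.001]
force: [-11.6, 3.5, 5.6]
width: -0.001
grasp_force: 6.1
```

>>> jog_arm:
  motion:
    - {"dx": -4,"dy": 0,"dz": 0,"ax": 0,"ay": 0,"az": 0,"grip": 0}
    - {"dx": -8,"dy": 0,"dz": 0,"ax": 0,"ay": 0,"az": 0,"grip": 0}
    - {"dx": -12,"dy": 0,"dz": 0,"ax": 0,"ay": 0,"az": 0,"grip": 0}
    - {"dx": -15.5,"dy": 0,"dz": 1,"ax": 0,"ay": 0,"az": 0,"grip": 0}
    - {"dx": -15.5,"dy": 0,"dz": 6,"ax": 0,"ay": 0,"az": 0,"grip": 0}
    - {"dx": -15.5,"dy": 4,"dz": 11,"ax": 0,"ay": 0,"az": 10,"grip": 0.9}
    - {"dx": -16,"dy": 10,"dz": 12,"ax": 0,"ay": 0,"az": 20,"grip": 0.9}
    - {"dx": -16,"dy": 16,"dz": 12,"ax": 0,"ay": 0,"az": 30,"grip": 0.9}
    - {"dx": -17,"dy": 22,"dz": 12,"ax": 0,"ay": 0,"az": 40,"grip": 0.9}
    - {"dx": -17.4,"dy": 28,"dz": 12,"ax": 0,"ay": 0,"az": 50,"grip": 0.9}
    - {"dx": -17.4,"dy": 34,"dz": 12,"ax": 0,"ay": 0,"az": 60,"grip": 0.9}
    - {"dx": -17.4,"dy": 40,"dz": 12,"ax": 0,"ay": 0,"az": 70,"grip": 0.9}

```text
time: 31.1
tcp_pos: [0.4324, 0.3642, 0.1895]
tool_rot: [0.001, 0.165, 0.986, 0.001]
force: [0.2, -0.3, 0.6]
width: 0.904
grasp_force: 0.0
```

>>> jog_arm:
  motion:
    - {"dx": 0,"dy": 0.8,"dz": 0,"ax": 0,"ay": 0,"az": 10,"grip": 0.9}
    - {"dx": 0,"dy": 0.8,"dz": -3,"ax": 0,"ay": 0,"az": 20,"grip": 0.9}
    - {"dx": 0,"dy": 0.8,"dz": -6,"ax": 0,"ay": 0,"az": 24,"grip": 0.9}
    - {"dx": 0,"dy": 0.8,"dz": -6,"ax": 0,"ay": 0,"az": 24,"grip": 0.9}
    - {"dx": 0,"dy": 0.8,"dz": -6,"ax": 0,"ay": 0,"az": 24,"grip": 0.9}

```text
time: 31.72
tcp_pos: [0.4329, 0.3704, 0.1301]
tool_rot: [0.001, -0.04, 0.999, 0.001]
force: [-0.2, -0.4, 0.1]
width: 0.9
grasp_force: 0.0
```

```bash
python3 look.py
```

```text
{'time': 31.775, 'tcp_pos': [0.433, 0.371, 0.13], 'tool_rot': [0.001, -0.04, 0.999, 0.001], 'joints': [-1.384, 0.342, 0.719, 1.77, -0.249, 1.119, 1.066], 'force': [0.419, 0.288, -0.508], 'width': 0.9, 'grasp_force': 0.0}
0.85 540 (array([ 0.6677, -0.0359]), 88.8, (69, 49))
0.79 512 (array([ 0.7172, -0.032 ]), 88.8, (72, 49))
0.79 699 (array([0.5933, 0.3713]), 14.3, (143, 56))
```

>>> jog_arm:
  motion:
    - {"dx": -0.1,"dy": 0,"dz": -5,"ax": 0,"ay": 0,"az": 0,"grip": 0.9}
    - {"dx": -0.1,"dy": 0,"dz": -10,"ax": 0,"ay": 0,"az": 0,"grip": 0.9}
    - {"dx": -0.1,"dy": 0,"dz": -12.7,"ax": 0,"ay": 0,"az": 0,"grip": 0.9}
    - {"dx": -0.1,"dy": 0,"dz": -12.7,"ax": 0,"ay": 0,"az": 0,"grip": 0.9}
    - {"dx": -0.1,"dy": 0,"dz": -12.7,"ax": 0,"ay": 0,"az": 0,"grip": 0}
    - {"dx": -0.1,"dy": 0,"dz": -12.7,"ax": 0,"ay": 0,"az": 0,"grip": 0}
    - {"dx": -0.1,"dy": 0,"dz": -12.7,"ax": 0,"ay": 0,"az": 0,"grip": 0}
    - {"dx": -0.1,"dy": 0,"dz": -12.7,"ax": 0,"ay": 0,"az": 0,"grip": 0}
    - {"dx": -0.1,"dy": 0,"dz": -12.7,"ax": 0,"ay": 0,"az": 0,"grip": 0}
    - {"dx": -0.1,"dy": 0,"dz": -8,"ax": 0,"ay": 0,"az": 0,"grip": 0}
    - {"dx": -0.1,"dy": 0,"dz": -3,"ax": 0,"ay": 0,"az": 0,"grip": 0}
    - {"dx": -0.1,"dy": 0,"dz": 2,"ax": 0,"ay": 0,"az": 0,"grip": 0}

```text
time: 33.33
tcp_pos: [0.4312, 0.37, 0.1511]
tool_rot: [0.0, -0.041, 0.999, 0.001]
force: [0.6, 1.7, -3.1]
width: 0.563
grasp_force: 84.4
```

>>> jog_arm:
  motion:
    - {"dx": 1,"dy": -4,"dz": 0,"ax": 0,"ay": 0,"az": -10,"grip": 0}
    - {"dx": 2,"dy": -9,"dz": 0,"ax": 0,"ay": 0,"az": -20,"grip": 0}
    - {"dx": 4,"dy": -14,"dz": 0,"ax": 0,"ay": 0,"az": -30,"grip": 0}
    - {"dx": 6,"dy": -19,"dz": 0,"ax": 0,"ay": 0,"az": -40,"grip": 0}
    - {"dx": 8,"dy": -24,"dz": 0,"ax": 0,"ay": 0,"az": -50,"grip": 0}
    - {"dx": 10,"dy": -29,"dz": 0,"ax": 0,"ay": 0,"az": -60,"grip": 0}
    - {"dx": 12,"dy": -34,"dz": 0,"ax": 0,"ay": 0,"az": -70,"grip": 0}
    - {"dx": 13.3,"dy": -38,"dz": 0,"ax": 0,"ay": 0,"az": -80,"grip": 0}
    - {"dx": 13.3,"dy": -40.8,"dz": 0,"ax": 0,"ay": 0,"az": -90,"grip": 0}
    - {"dx": 13.3,"dy": -40.8,"dz": -3,"ax": 0,"ay": 0,"az": -94,"grip": 0}
    - {"dx": 13.3,"dy": -40.8,"dz": -8,"ax": 0,"ay": 0,"az": -94,"grip": 0}
    - {"dx": 13.3,"dy": -40.8,"dz": -8,"ax": 0,"ay": 0,"az": -94,"grip": 0}

```text
time: 34.83
tcp_pos: [0.5622, -0.0375, 0.0667]
tool_rot: [-0.002, 0.703, 0.711, -0.001]
force: [-0.2, -0.4, -2.0]
width: 0.56
grasp_force: 84.5
```

```bash
python3 look.py
```

```text
{'time': 34.875, 'tcp_pos': [0.564, -0.038, 0.069], 'tool_rot': [-0.0, 0.703, 0.711, -0.0], 'joints': [-0.836, 0.567, 1.054, 1.841, -0.561, 1.07, 0.447], 'force': [0.502, 0.547, -2.172], 'width': 0.561, 'grasp_force': 84.457}
0.89 359 (array([ 0.6693, -0.0376]), 88.8, (65, 39))
0.79 679 (array([0.5931, 0.3716]), 14.2, (143, 56))
0.69 566 (array([ 0.7188, -0.0353]), 88.8, (72, 53))
0.55 59 (array([ 0.5599, -0.1006]), -1.3, (39, 20))
```

>>> jog_arm:
  motion:
    - {"dx": 0.2,"dy": 0,"dz": -2,"ax": 0,"ay": 0,"az": 0,"grip": 0}
    - {"dx": 0.2,"dy": 0,"dz": -4,"ax": 0,"ay": 0,"az": 0,"grip": 0}
    - {"dx": 0.2,"dy": 0,"dz": -5.3,"ax": 0,"ay": 0,"az": 0,"grip": 0}
    - {"dx": 0.2,"dy": 0,"dz": -5.3,"ax": 0,"ay": 0,"az": 0,"grip": 0}
    - {"dx": 0.2,"dy": 0,"dz": -5.3,"ax": 0,"ay": 0,"az": 0,"grip": 0.72}
    - {"dx": 0.2,"dy": 0,"dz": -5.3,"ax": 0,"ay": 0,"az": 0,"grip": 0.72}
    - {"dx": 0.2,"dy": 0,"dz": -3,"ax": 0,"ay": 0,"az": 0,"grip": 0.72}
    - {"dx": 0.2,"dy": 0,"dz": 3,"ax": 0,"ay": 0,"az": 0,"grip": 0.72}
    - {"dx": 0.2,"dy": 0,"dz": 9,"ax": 0,"ay": 0,"az": 0,"grip": 0}
    - {"dx": -4,"dy": 0,"dz": 11,"ax": 0,"ay": 0,"az": 0,"grip": 0}
    - {"dx": -10,"dy": 0,"dz": 11,"ax": 0,"ay": 0,"az": 0,"grip": 0}
    - {"dx": -13,"dy": 0,"dz": 11,"ax": 0,"ay": 0,"az": 0,"grip": 0}

```text
time: 36.42
tcp_pos: [0.4583, -0.0377, 0.1831]
tool_rot: [-0.011, 0.707, 0.707, -0.007]
force: [-0.8, -1.0, -0.2]
width: 0.001
grasp_force: 0.0
```

```bash
python3 look.py
```

```text
{'time': 36.475, 'tcp_pos': [0.455, -0.038, 0.183], 'tool_rot': [-0.015, 0.708, 0.707, -0.004], 'joints': [-1.228, -0.087, 1.208, 1.973, 0.069, 1.226, -0.048], 'force': [-2.558, -1.895, -3.06], 'width': -0.0, 'grasp_force': 0.0}
0.92 677 (array([0.5934, 0.3705]), 14.7, (141, 53))
0.89 519 (array([ 0.6677, -0.0359]), 88.8, (69, 49))
0.74 561 (array([ 0.7172, -0.0336]), 88.8, (69, 49))
0.64 627 (array([ 0.5628, -0.0371]), 88.9, (140, 49))
```

>>> jog_arm:
  motion:
    - {"dx": 1,"dy": 0,"dz": 0,"ax": 0,"ay": 0,"az": 0,"grip": 0}
    - {"dx": 1,"dy": 0,"dz": -4,"ax": 0,"ay": 0,"az": 0,"grip": 0}
    - {"dx": 1,"dy": 0,"dz": -4,"ax": 0,"ay": 0,"az": 0,"grip": 0}

```text
time: 36.9
tcp_pos: [0.4675, -0.0379, 0.1412]
tool_rot: [-0.011, 0.707, 0.707, -0.01]
force: [-0.7, -0.4, 0.3]
width: 0.0
grasp_force: 0.0
```

```bash
python3 -c "
from h import *
st()"
```

```text
{'time': 36.9, 'tcp_pos': [0.468, -0.038, 0.141], 'tool_rot': [-0.011, 0.707, 0.707, -0.01], 'joints': [-1.163, 0.16, 1.254, 1.993, -0.166, 1.134, 0.163], 'force': [-0.666, -0.44, 0.328], 'width': 0.0, 'grasp_force': 0.0}
```

>>> jog_arm:
  motion:
    - {"dx": 3,"dy": 0,"dz": 4,"ax": 0,"ay": 0,"az": 0,"grip": 0}
    - {"dx": 7,"dy": 0,"dz": 8,"ax": 0,"ay": 0,"az": 0,"grip": 0}
    - {"dx": 12,"dy": 0,"dz": 11,"ax": 0,"ay": 0,"az": 0,"grip": 0}
    - {"dx": 17,"dy": 0,"dz": 11,"ax": 0,"ay": 0,"az": 0,"grip": 0}
    - {"dx": 17,"dy": 5,"dz": 11,"ax": 0,"ay": 0,"az": 0,"grip": 0}
    - {"dx": 17,"dy": 10,"dz": 11,"ax": 0,"ay": 0,"az": 0,"grip": 0}
    - {"dx": 17,"dy": 15,"dz": 11,"ax": 0,"ay": 0,"az": 0,"grip": 0}
    - {"dx": 17,"dy": 20,"dz": 11,"ax": 0,"ay": 0,"az": 0,"grip": 0}
    - {"dx": 17,"dy": 25,"dz": 11,"ax": 0,"ay": 0,"az": 0,"grip": 0}
    - {"dx": 12,"dy": 28,"dz": 11,"ax": 0,"ay": 0,"az": 0,"grip": 0}
    - {"dx": 7,"dy": 28,"dz": 11,"ax": 0,"ay": 0,"az": 0,"grip": 0}
    - {"dx": 2,"dy": 28,"dz": 11,"ax": 0,"ay": 0,"az": 0,"grip": 0}

```text
time: 38.4
tcp_pos: [0.4879, 0.2431, 0.2543]
tool_rot: [-0.011, 0.706, 0.708, -0.007]
force: [-0.3, 0.3, 2.8]
width: -0.001
grasp_force: 0.0
```

```bash
python3 -c "
from h import *
st()"
```

```text
{'time': 38.4, 'tcp_pos': [0.488, 0.243, 0.254], 'tool_rot': [-0.011, 0.706, 0.708, -0.007], 'joints': [-1.529, 0.295, 1.206, 1.669, -0.293, 1.395, -0.277], 'force': [-0.289, 0.318, 2.788], 'width': -0.001, 'grasp_force': 0.0}
```

>>> jog_arm:
  motion:
    - {"dx": -3,"dy": -4,"dz": 0,"ax": 0,"ay": 0,"az": 0,"grip": 0}
    - {"dx": -4,"dy": -9,"dz": 0,"ax": 0,"ay": 0,"az": 0,"grip": 0}
    - {"dx": -4,"dy": -14,"dz": 0,"ax": 0,"ay": 0,"az": 0,"grip": 0}

```text
time: 38.78
tcp_pos: [0.4493, 0.1047, 0.2537]
tool_rot: [-0.011, 0.706, 0.708, -0.006]
force: [0.6, -2.3, 0.5]
width: 0.002
grasp_force: 0.0
```

```bash
python3 -c "
from h import *
st()"
```

```text
{'time': 38.775, 'tcp_pos': [0.449, 0.105, 0.254], 'tool_rot': [-0.011, 0.706, 0.708, -0.006], 'joints': [-1.655, -0.286, 1.18, 1.865, 0.25, 1.412, -0.531], 'force': [0.571, -2.329, 0.459], 'width': 0.002, 'grasp_force': 0.0}
```

>>> jog_arm:
  motion:
    - {"dx": 2,"dy": 0,"dz": -3,"ax": -0.4,"ay": -1.4,"az": 0,"grip": 0}
    - {"dx": 4,"dy": 0,"dz": -5,"ax": -0.4,"ay": -1.4,"az": 0,"grip": 0}
    - {"dx": 4,"dy": 0,"dz": -5,"ax": -0.4,"ay": -1.4,"az": 0,"grip": 0}

```text
time: 39.15
tcp_pos: [0.4898, 0.1061, 0.2041]
tool_rot: [-0.001, 0.706, 0.708, 0.001]
force: [-1.1, 0.5, 0.0]
width: -0.002
grasp_force: 0.0
```

>>> jog_arm:
  motion:
    - {"dx": 0,"dy": 0,"dz": 0,"ax": 0,"ay": 0,"az": 10,"grip": 0}
    - {"dx": 0,"dy": 0,"dz": 0,"ax": 0,"ay": 0,"az": 20,"grip": 0}
    - {"dx": 0,"dy": 0,"dz": 0,"ax": 0,"ay": 0,"az": 30,"grip": 0}
    - {"dx": 0,"dy": 0,"dz": 0,"ax": 0,"ay": 0,"az": 40,"grip": 0}
    - {"dx": 0,"dy": 0,"dz": 0,"ax": 0,"ay": 0,"az": 50,"grip": 0}
    - {"dx": 0,"dy": 0,"dz": 0,"ax": 0,"ay": 0,"az": 60,"grip": 0}
    - {"dx": 0,"dy": 0,"dz": 0,"ax": 0,"ay": 0,"az": 70,"grip": 0}
    - {"dx": 0,"dy": 0,"dz": 0,"ax": 0,"ay": 0,"az": 80,"grip": 0}
    - {"dx": 0,"dy": 0,"dz": 0,"ax": 0,"ay": 0,"az": 91,"grip": 0}
    - {"dx": 0,"dy": 0,"dz": 0,"ax": 0,"ay": 0,"az": 91,"grip": 0}

```text
time: 40.4
tcp_pos: [0.4894, 0.1047, 0.2042]
tool_rot: [0.001, -0.009, 1.0, -0.0]
force: [-0.1, -0.1, 0.3]
width: 0.003
grasp_force: 0.0
```

```bash
python3 -c "
from h import *
st()"
```

```text
{'time': 40.4, 'tcp_pos': [0.489, 0.105, 0.204], 'tool_rot': [0.001, -0.009, 1.0, -0.0], 'joints': [-1.326, 0.082, 1.09, 1.865, -0.076, 1.237, 1.376], 'force': [-0.138, -0.071, 0.265], 'width': 0.003, 'grasp_force': 0.0}
```

>>> jog_arm:
  motion:
    - {"dx": -1.5,"dy": -5,"dz": -1,"ax": 0,"ay": 0,"az": 0,"grip": 0}
    - {"dx": -3,"dy": -10,"dz": -2,"ax": 0,"ay": 0,"az": 0,"grip": 0}
    - {"dx": -4,"dy": -14.3,"dz": -4,"ax": 0,"ay": 0,"az": 0,"grip": 0}
    - {"dx": -4,"dy": -14.3,"dz": -5,"ax": 0,"ay": 0,"az": 0,"grip": 0}
    - {"dx": -4,"dy": -14.3,"dz": -5,"ax": 0,"ay": 0,"az": 0,"grip": 0}

```text
time: 41.02
tcp_pos: [0.4489, -0.0375, 0.1527]
tool_rot: [0.0, -0.008, 1.0, -0.001]
force: [-0.2, 0.9, -0.7]
width: -0.002
grasp_force: 0.0
```

```bash
python3 -c "
from h import *
st()"
```

```text
{'time': 41.025, 'tcp_pos': [0.449, -0.037, 0.153], 'tool_rot': [0.0, -0.008, 1.0, -0.001], 'joints': [-1.264, -0.119, 1.218, 2.047, 0.125, 1.138, 1.487], 'force': [-0.17, 0.918, -0.736], 'width': -0.002, 'grasp_force': 0.0}
```

>>> jog_arm:
  motion:
    - {"dx": 0,"dy": 0,"dz": -4,"ax": 0,"ay": 0,"az": 0,"grip": 0}
    - {"dx": 0,"dy": 0,"dz": -8.4,"ax": 0,"ay": 0,"az": 0,"grip": 0}
    - {"dx": 0,"dy": 0,"dz": -8.4,"ax": 0,"ay": 0,"az": 0,"grip": 0}
    - {"dx": 0,"dy": 0,"dz": -8.4,"ax": 0,"ay": 0,"az": 0,"grip": 0}
    - {"dx": 2,"dy": 0,"dz": -8.4,"ax": 0,"ay": 0,"az": 0,"grip": 0}
    - {"dx": 4,"dy": 0,"dz": -8.4,"ax": 0,"ay": 0,"az": 0,"grip": 0}
    - {"dx": 6,"dy": 0,"dz": -8.4,"ax": 0,"ay": 0,"az": 0,"grip": 0}
    - {"dx": 8,"dy": 0,"dz": -8.4,"ax": 0,"ay": 0,"az": 0,"grip": 0}
    - {"dx": 10,"dy": 0,"dz": -8.4,"ax": 0,"ay": 0,"az": 0,"grip": 0}
    - {"dx": 12,"dy": 0,"dz": -8.4,"ax": 0,"ay": 0,"az": 0,"grip": 0}
    - {"dx": 14,"dy": 0,"dz": -8.4,"ax": 0,"ay": 0,"az": 0,"grip": 0}
    - {"dx": 14,"dy": 0,"dz": -8.4,"ax": 0,"ay": 0,"az": 0,"grip": 0}

```text
time: 42.52
tcp_pos: [0.5899, -0.0358, 0.0723]
tool_rot: [0.002, -0.011, 1.0, 0.001]
force: [-6.2, 2.9, 0.9]
width: 0.003
grasp_force: 2.5
```

```bash
python3 look.py
```

```text
{'time': 42.575, 'tcp_pos': [0.589, -0.036, 0.072], 'tool_rot': [0.002, -0.01, 1.0, 0.001], 'joints': [-0.77, 0.584, 0.987, 1.773, -0.55, 1.083, 2.001], 'force': [-4.936, 1.624, 1.717], 'width': 0.0, 'grasp_force': 2.56}
0.89 519 (array([ 0.7538, -0.0325]), -84.9, (69, 48))
0.71 449 (array([ 0.7056, -0.0334]), 88.8, (69, 46))
0.62 727 (array([0.5921, 0.3713]), 14.4, (144, 59))
0.45 49 (array([0.6607, 0.0215]), -1.1, (26, 13))
```

>>> jog_arm:
  motion:
    - {"dx": 0.8,"dy": 0,"dz": 0,"ax": 0,"ay": 0,"az": 0,"grip": 0}
    - {"dx": 1.3,"dy": 0,"dz": 0,"ax": 0,"ay": 0,"az": 0,"grip": 0}
    - {"dx": 1.6,"dy": 0,"dz": 0,"ax": 0,"ay": 0,"az": 0,"grip": 0}
    - {"dx": 1.8,"dy": 0,"dz": 0,"ax": 0,"ay": 0,"az": 0,"grip": 0}
    - {"dx": 1.8,"dy": 0,"dz": 0,"ax": 0,"ay": 0,"az": 0,"grip": 0}

```text
time: 43.25
tcp_pos: [0.6062, -0.0361, 0.0721]
tool_rot: [0.001, -0.01, 1.0, 0.001]
force: [-8.6, 2.9, 2.1]
width: 0.003
grasp_force: 4.1
```

>>> jog_arm:
  motion:
    - {"dx": 0.2,"dy": 0,"dz": 0,"ax": 0,"ay": 0,"az": 0,"grip": 0}
    - {"dx": 0.4,"dy": 0,"dz": 0,"ax": 0,"ay": 0,"az": 0,"grip": 0}
    - {"dx": 0.4,"dy": 0,"dz": 0,"ax": 0,"ay": 0,"az": 0,"grip": 0}

```text
time: 43.62
tcp_pos: [0.6071, -0.0361, 0.072]
tool_rot: [-0.002, -0.01, 1.0, 0.002]
force: [-26.8, 5.9, 17.6]
width: -0.004
grasp_force: 13.5
```

>>> jog_arm:
  motion:
    - {"dx": -4,"dy": 0,"dz": 0,"ax": 0,"ay": 0,"az": 0,"grip": 0}
    - {"dx": -8,"dy": 0,"dz": 0,"ax": 0,"ay": 0,"az": 0,"grip": 0}
    - {"dx": -12,"dy": 0,"dz": 0,"ax": 0,"ay": 0,"az": 0,"grip": 0}
    - {"dx": -15.5,"dy": 0,"dz": 1,"ax": 0,"ay": 0,"az": 0,"grip": 0}
    - {"dx": -15.5,"dy": 0,"dz": 6,"ax": 0,"ay": 0,"az": 0,"grip": 0}
    - {"dx": -13,"dy": 4,"dz": 11,"ax": 0,"ay": 0,"az": 0,"grip": 0.85}
    - {"dx": -11,"dy": 10,"dz": 12,"ax": 0,"ay": 0,"az": 3,"grip": 0.85}
    - {"dx": -9,"dy": 16,"dz": 12,"ax": 0,"ay": 0,"az": 5,"grip": 0.85}
    - {"dx": -7,"dy": 22,"dz": 12,"ax": 0,"ay": 0,"az": 7,"grip": 0.85}
    - {"dx": -5,"dy": 28,"dz": 12,"ax": 0,"ay": 0,"az": 10,"grip": 0.85}
    - {"dx": -3,"dy": 34,"dz": 12,"ax": 0,"ay": 0,"az": 13.4,"grip": 0.85}
    - {"dx": -2,"dy": 40,"dz": 12,"ax": 0,"ay": 0,"az": 13.4,"grip": 0.85}

```text
time: 45.12
tcp_pos: [0.5903, 0.3563, 0.1938]
tool_rot: [0.004, -0.126, 0.992, 0.001]
force: [0.5, 0.5, 1.3]
width: 0.847
grasp_force: 0.0
```

>>> jog_arm:
  motion:
    - {"dx": 0,"dy": 0.7,"dz": -3,"ax": 0,"ay": 0,"az": 0,"grip": 0.85}
    - {"dx": 0,"dy": 0.7,"dz": -6,"ax": 0,"ay": 0,"az": 0,"grip": 0.85}
    - {"dx": 0,"dy": 0.7,"dz": -6,"ax": 0,"ay": 0,"az": 0,"grip": 0.85}

```text
time: 45.5
tcp_pos: [0.5885, 0.3619, 0.1309]
tool_rot: [0.001, -0.127, 0.992, -0.0]
force: [0.6, -0.2, 0.1]
width: 0.846
grasp_force: 0.0
```

```bash
python3 look.py
```

```text
{'time': 45.55, 'tcp_pos': [0.589, 0.362, 0.132], 'tool_rot': [0.002, -0.126, 0.992, 0.0], 'joints': [-1.205, 0.702, 0.912, 1.425, -0.561, 1.282, 1.572], 'force': [0.09, -0.618, 1.531], 'width': 0.854, 'grasp_force': 0.0}
0.84 457 (array([ 0.7667, -0.0329]), 88.7, (66, 43))
0.78 619 (array([ 0.6677, -0.0343]), 88.8, (72, 49))
0.77 371 (array([0.5577, 0.3616]), 14.8, (63, 51))
0.71 431 (array([ 0.4751, -0.0272]), -27.8, (125, 100))
0.58 836 (array([ 0.3789, -0.516 ]), -1.9, (262, 91))
```

>>> jog_arm:
  motion:
    - {"dx": 0.4,"dy": 0.9,"dz": -5,"ax": 0,"ay": 0,"az": 0,"grip": 0.85}
    - {"dx": 0.4,"dy": 0.9,"dz": -10,"ax": 0,"ay": 0,"az": 0,"grip": 0.85}
    - {"dx": 0.4,"dy": 0.9,"dz": -12.8,"ax": 0,"ay": 0,"az": 0,"grip": 0.85}
    - {"dx": 0.4,"dy": 0.9,"dz": -12.8,"ax": 0,"ay": 0,"az": 0,"grip": 0.85}
    - {"dx": 0.4,"dy": 0.9,"dz": -12.8,"ax": 0,"ay": 0,"az": 0,"grip": 0}
    - {"dx": 0.4,"dy": 0.9,"dz": -12.8,"ax": 0,"ay": 0,"az": 0,"grip": 0}
    - {"dx": 0.4,"dy": 0.9,"dz": -12.8,"ax": 0,"ay": 0,"az": 0,"grip": 0}
    - {"dx": 0.4,"dy": 0.9,"dz": -12.8,"ax": 0,"ay": 0,"az": 0,"grip": 0}
    - {"dx": 0.4,"dy": 0.9,"dz": -12.8,"ax": 0,"ay": 0,"az": 0,"grip": 0}
    - {"dx": 0.4,"dy": 0.9,"dz": -8,"ax": 0,"ay": 0,"az": 0,"grip": 0}
    - {"dx": 0.4,"dy": 0.9,"dz": -3,"ax": 0,"ay": 0,"az": 0,"grip": 0}
    - {"dx": 0.4,"dy": 0.9,"dz": 2,"ax": 0,"ay": 0,"az": 0,"grip": 0}

```text
time: 47.1
tcp_pos: [0.5935, 0.3702, 0.152]
tool_rot: [0.001, -0.126, 0.992, -0.0]
force: [1.1, 0.8, -2.8]
width: 0.56
grasp_force: 83.6
```

```bash
python3 -c "
from h import *
st()"
```

```text
{'time': 47.1, 'tcp_pos': [0.594, 0.37, 0.152], 'tool_rot': [0.001, -0.126, 0.992, -0.0], 'joints': [-1.2, 0.704, 0.918, 1.377, -0.557, 1.327, 1.556], 'force': [1.136, 0.791, -2.818], 'width': 0.56, 'grasp_force': 83.606}
```

>>> jog_arm:
  motion:
    - {"dx": -1,"dy": -1,"dz": 1,"ax": 0,"ay": 0,"az": -10,"grip": 0}
    - {"dx": -2,"dy": -3,"dz": 2,"ax": 0,"ay": 0,"az": -20,"grip": 0}
    - {"dx": -3,"dy": -5,"dz": 2,"ax": 0,"ay": 0,"az": -30,"grip": 0}
    - {"dx": -4,"dy": -7,"dz": 2,"ax": 0,"ay": 0,"az": -40,"grip": 0}
    - {"dx": -4,"dy": -9,"dz": 2,"ax": 0,"ay": 0,"az": -50,"grip": 0}
    - {"dx": -4,"dy": -11,"dz": 2,"ax": 0,"ay": 0,"az": -60,"grip": 0}
    - {"dx": -4,"dy": -13,"dz": 2,"ax": 0,"ay": 0,"az": -70,"grip": 0}
    - {"dx": -4,"dy": -15,"dz": 2,"ax": 0,"ay": 0,"az": -80,"grip": 0}
    - {"dx": -4,"dy": -17,"dz": 2,"ax": 0,"ay": 0,"az": -90,"grip": 0}
    - {"dx": -3,"dy": -19,"dz": 2,"ax": 0,"ay": 0,"az": -100,"grip": 0}
    - {"dx": -3,"dy": -21,"dz": 2,"ax": 0,"ay": 0,"az": -103.5,"grip": 0}
    - {"dx": -3,"dy": -25,"dz": 2,"ax": 0,"ay": 0,"az": -103.5,"grip": 0}

```text
time: 48.6
tcp_pos: [0.5632, 0.1205, 0.169]
tool_rot: [-0.0, 0.699, 0.715, -0.0]
force: [0.9, -0.7, -2.3]
width: 0.561
grasp_force: 83.7
```

```bash
python3 -c "
from h import *
st()"
```

```text
{'time': 48.6, 'tcp_pos': [0.563, 0.121, 0.169], 'tool_rot': [-0.0, 0.699, 0.715, -0.0], 'joints': [-1.247, 0.592, 1.31, 1.722, -0.593, 1.301, 0.213], 'force': [0.885, -0.743, -2.304], 'width': 0.561, 'grasp_force': 83.671}
```

>>> jog_arm:
  motion:
    - {"dx": 0,"dy": -4,"dz": 0,"ax": 0,"ay": 0,"az": 0,"grip": 0}
    - {"dx": 0,"dy": -8,"dz": 0,"ax": 0,"ay": 0,"az": 0,"grip": 0}
    - {"dx": 0,"dy": -12,"dz": 0,"ax": 0,"ay": 0,"az": 0,"grip": 0}
    - {"dx": 0,"dy": -15.5,"dz": 0,"ax": 0,"ay": 0,"az": 0,"grip": 0}
    - {"dx": 0,"dy": -15.5,"dz": 0,"ax": 0,"ay": 0,"az": 0,"grip": 0}
    - {"dx": 0,"dy": -15.5,"dz": 0,"ax": 0,"ay": 0,"az": 0,"grip": 0}

```text
time: 49.35
tcp_pos: [0.5632, -0.0344, 0.1689]
tool_rot: [-0.0, 0.7, 0.714, -0.0]
force: [-0.4, 1.0, -2.6]
width: 0.56
grasp_force: 83.7
```

```bash
python3 -c "
from h import *
st()"
```

```text
{'time': 49.35, 'tcp_pos': [0.563, -0.034, 0.169], 'tool_rot': [-0.0, 0.7, 0.714, -0.0], 'joints': [-0.996, 0.535, 1.293, 1.753, -0.538, 1.274, 0.447], 'force': [-0.392, 0.951, -2.605], 'width': 0.56, 'grasp_force': 83.672}
```

Tracking is fine and j3 holds short of its limit. I'll lower to just above the bed.

>>> jog_arm:
  motion:
    - {"dx": 0.1,"dy": -0.3,"dz": -5,"ax": 0,"ay": 0,"az": 0,"grip": 0}
    - {"dx": 0.1,"dy": -0.3,"dz": -9,"ax": 0,"ay": 0,"az": 0,"grip": 0}
    - {"dx": 0.1,"dy": -0.3,"dz": -10,"ax": 0,"ay": 0,"az": 0,"grip": 0}
    - {"dx": 0.1,"dy": -0.3,"dz": -10,"ax": 0,"ay": 0,"az": 0,"grip": 0}
    - {"dx": 0.1,"dy": -0.3,"dz": -10,"ax": 0,"ay": 0,"az": 0,"grip": 0}

```text
time: 49.98
tcp_pos: [0.5653, -0.0376, 0.07]
tool_rot: [0.001, 0.7, 0.714, -0.0]
force: [0.8, 0.1, -2.5]
width: 0.559
grasp_force: 83.6
```

Run:
```python
from h import *
im=snap("scene")
st()
c=cv2.cvtColor(im[200:370,220:420],cv2.COLOR_RGB2BGR)
cv2.imwrite("pics/s7.png",cv2.resize(c,None,fx=3.5,fy=3.5,interpolation=cv2.INTER_CUBIC))
```

```text
{'time': 50.025, 'tcp_pos': [0.565, -0.038, 0.07], 'tool_rot': [0.0, 0.7, 0.714, -0.0], 'joints': [-0.892, 0.637, 1.153, 1.84, -0.652, 1.108, 0.522], 'force': [0.528, 0.421, -1.181], 'width': 0.564, 'grasp_force': 83.579}
```

View pics/s7.png

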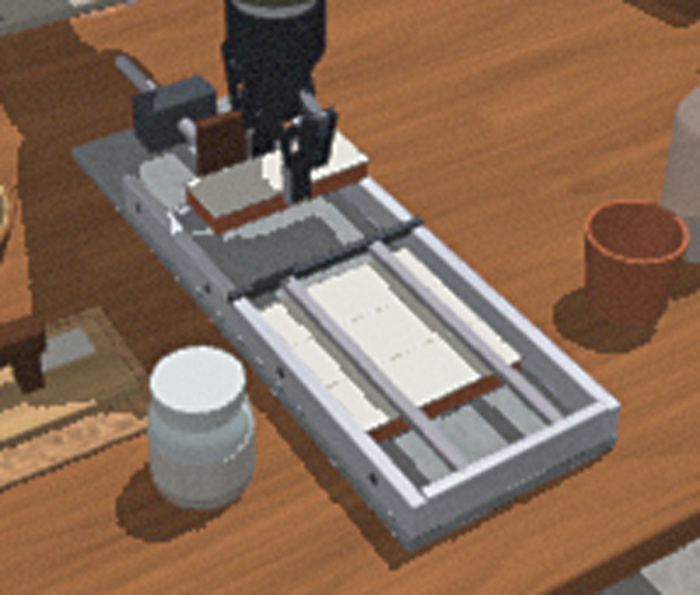

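Three tiles lie flush under the rails (crop 265–520, 250–430), the pusher has sprung back, and the fourth tile is level above the bay. I'll set it down.

>>> jog_arm:
  motion:
    - {"dx": 0.1,"dy": 0,"dz": -2,"ax": 0,"ay": 0,"az": 0,"grip": 0}
    - {"dx": 0.1,"dy": 0,"dz": -4,"ax": 0,"ay": 0,"az": 0,"grip": 0}
    - {"dx": 0.1,"dy": 0,"dz": -5.4,"ax": 0,"ay": 0,"az": 0,"grip": 0}
    - {"dx": 0.1,"dy": 0,"dz": -5.4,"ax": 0,"ay": 0,"az": 0,"grip": 0}
    - {"dx": 0.1,"dy": 0,"dz": -5.4,"ax": 0,"ay": 0,"az": 0,"grip": 0.72}
    - {"dx": 0.1,"dy": 0,"dz": -5.4,"ax": 0,"ay": 0,"az": 0,"grip": 0.72}
    - {"dx": 0.1,"dy": 0,"dz": -3,"ax": 0,"ay": 0,"az": 0,"grip": 0.72}
    - {"dx": 0.1,"dy": 0,"dz": 3,"ax": 0,"ay": 0,"az": 0,"grip": 0.72}
    - {"dx": 0.1,"dy": 0,"dz": 9,"ax": 0,"ay": 0,"az": 0,"grip": 0}
    - {"dx": 0.1,"dy": 0,"dz": 10,"ax": 0,"ay": 0,"az": 10,"grip": 0}
    - {"dx": 0.1,"dy": 0,"dz": 10,"ax": 0,"ay": 0,"az": 20,"grip": 0}
    - {"dx": 0.1,"dy": 0,"dz": 10,"ax": 0,"ay": 0,"az": 30,"grip": 0}

```text
time: 51.52
tcp_pos: [0.5653, -0.0375, 0.1685]
tool_rot: [0.0, 0.49, 0.872, -0.001]
force: [0.1, 0.2, 0.0]
width: -0.001
grasp_force: 0.0
```

>>> jog_arm:
  motion:
    - {"dx": 0,"dy": 0,"dz": 0,"ax": 0,"ay": 0,"az": 10,"grip": 0}
    - {"dx": 0,"dy": 0,"dz": 0,"ax": 0,"ay": 0,"az": 20,"grip": 0}
    - {"dx": 0,"dy": 0,"dz": 0,"ax": 0,"ay": 0,"az": 30,"grip": 0}
    - {"dx": 0,"dy": 0,"dz": 0,"ax": 0,"ay": 0,"az": 40,"grip": 0}
    - {"dx": 0,"dy": 0,"dz": 0,"ax": 0,"ay": 0,"az": 50,"grip": 0}
    - {"dx": 0,"dy": 0,"dz": 0,"ax": 0,"ay": 0,"az": 59,"grip": 0}
    - {"dx": -4,"dy": 0,"dz": -1,"ax": 0,"ay": 0,"az": 59,"grip": 0}
    - {"dx": -8,"dy": 0,"dz": -2,"ax": 0,"ay": 0,"az": 59,"grip": 0}
    - {"dx": -11.6,"dy": 0,"dz": -2,"ax": 0,"ay": 0,"az": 59,"grip": 0}
    - {"dx": -11.6,"dy": 0,"dz": -2,"ax": 0,"ay": 0,"az": 59,"grip": 0}

```text
time: 52.78
tcp_pos: [0.4475, -0.0371, 0.1483]
tool_rot: [0.001, -0.001, 1.0, 0.002]
force: [1.1, 0.7, -0.3]
width: 0.0
grasp_force: 0.0
```

```bash
python3 look.py
```

```text
{'time': 52.825, 'tcp_pos': [0.449, -0.037, 0.149], 'tool_rot': [0.001, -0.001, 1.0, 0.001], 'joints': [-1.017, -0.049, 1.001, 2.048, 0.043, 1.118, 1.537], 'force': [-0.072, 0.367, -0.154], 'width': 0.002, 'grasp_force': 0.0}
0.65 534 (array([ 0.6661, -0.0359]), 88.8, (69, 53))
0.64 527 (array([ 0.7684, -0.0314]), 88.8, (69, 46))
0.63 594 (array([ 0.7189, -0.032 ]), 88.8, (72, 53))
```

Run:
```python
from h import *
im=snap("top")
c=cv2.cvtColor(im[180:310,275:385],cv2.COLOR_RGB2BGR)
cv2.imwrite("pics/t8.png",cv2.resize(c,None,fx=4.5,fy=4.5,interpolation=cv2.INTER_CUBIC))
```

```text
(no output)
```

View pics/t8.png

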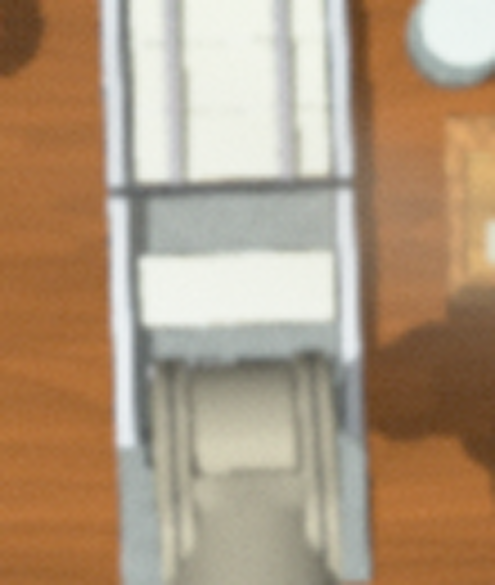

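The fourth tile lies flat and straight across the bay (crop 138–335, 250–325), with three tiles beyond the crossbar. I'll push it home.

>>> jog_arm:
  motion:
    - {"dx": 0,"dy": 0,"dz": -4,"ax": 0,"ay": 0,"az": 0,"grip": 0}
    - {"dx": 0,"dy": 0,"dz": -8,"ax": 0,"ay": 0,"az": 0,"grip": 0}
    - {"dx": 0,"dy": 0,"dz": -8,"ax": 0,"ay": 0,"az": 0,"grip": 0}
    - {"dx": 0,"dy": 0,"dz": -8,"ax": 0,"ay": 0,"az": 0,"grip": 0}
    - {"dx": 2,"dy": 0,"dz": -8,"ax": 0,"ay": 0,"az": 0,"grip": 0}
    - {"dx": 4,"dy": 0,"dz": -8,"ax": 0,"ay": 0,"az": 0,"grip": 0}
    - {"dx": 6,"dy": 0,"dz": -8,"ax": 0,"ay": 0,"az": 0,"grip": 0}
    - {"dx": 8,"dy": 0,"dz": -8,"ax": 0,"ay": 0,"az": 0,"grip": 0}
    - {"dx": 10,"dy": 0,"dz": -8,"ax": 0,"ay": 0,"az": 0,"grip": 0}
    - {"dx": 12,"dy": 0,"dz": -8,"ax": 0,"ay": 0,"az": 0,"grip": 0}
    - {"dx": 14,"dy": 0,"dz": -8,"ax": 0,"ay": 0,"az": 0,"grip": 0}
    - {"dx": 14,"dy": 0,"dz": -8,"ax": 0,"ay": 0,"az": 0,"grip": 0}

```text
time: 54.42
tcp_pos: [0.59, -0.0366, 0.07]
tool_rot: [0.001, -0.001, 1.0, -0.0]
force: [-6.2, 2.5, 1.7]
width: -0.001
grasp_force: 2.6
```

>>> jog_arm:
  motion:
    - {"dx": 0.8,"dy": 0,"dz": 0,"ax": 0,"ay": 0,"az": 0,"grip": 0}
    - {"dx": 1.3,"dy": 0,"dz": 0,"ax": 0,"ay": 0,"az": 0,"grip": 0}
    - {"dx": 1.7,"dy": 0,"dz": 0,"ax": 0,"ay": 0,"az": 0,"grip": 0}
    - {"dx": 2,"dy": 0,"dz": 0,"ax": 0,"ay": 0,"az": 0,"grip": 0}
    - {"dx": 2,"dy": 0,"dz": 0,"ax": 0,"ay": 0,"az": 0,"grip": 0}

```text
time: 55.05
tcp_pos: [0.6069, -0.0366, 0.0697]
tool_rot: [-0.002, -0.001, 1.0, 0.0]
force: [-15.9, 3.3, 8.9]
width: 0.002
grasp_force: 8.0
```

>>> jog_arm:
  motion:
    - {"dx": 0.2,"dy": 0,"dz": 0,"ax": 0,"ay": 0,"az": 0,"grip": 0}
    - {"dx": -4,"dy": 0,"dz": 0,"ax": 0,"ay": 0,"az": 0,"grip": 0}
    - {"dx": -8,"dy": 0,"dz": 0,"ax": 0,"ay": 0,"az": 0,"grip": 0}
    - {"dx": -12,"dy": 0,"dz": 0,"ax": 0,"ay": 0,"az": 0,"grip": 0}
    - {"dx": -15.5,"dy": 0,"dz": 1,"ax": 0,"ay": 0,"az": 0,"grip": 0}
    - {"dx": -15.5,"dy": 0,"dz": 6,"ax": 0,"ay": 0,"az": 0,"grip": 0}
    - {"dx": -15.5,"dy": 5,"dz": 11,"ax": 0,"ay": 0,"az": 0,"grip": 0}
    - {"dx": -15.5,"dy": 11,"dz": 13,"ax": 0,"ay": 0,"az": 0,"grip": 0}
    - {"dx": -15.5,"dy": 17,"dz": 13,"ax": 0,"ay": 0,"az": 0,"grip": 0}
    - {"dx": -15.5,"dy": 23,"dz": 13,"ax": 0,"ay": 0,"az": 0,"grip": 0}
    - {"dx": -15.5,"dy": 29,"dz": 13,"ax": 0,"ay": 0,"az": 0,"grip": 0}
    - {"dx": -15.5,"dy": 29,"dz": 13,"ax": 0,"ay": 0,"az": 0,"grip": 0}

```text
time: 56.55
tcp_pos: [0.4536, 0.2574, 0.1996]
tool_rot: [0.002, -0.004, 1.0, -0.0]
force: [0.0, -0.6, 0.1]
width: 0.004
grasp_force: 0.0
```

```bash
python3 look.py; python3 -c "
from h import *
snap('top','t9.png')
c=cv2.imread('pics/t9.png')[135:345,140:500];cv2.imwrite('pics/t9c.png',cv2.resize(c,None,fx=2.2,fy=2.2,interpolation=cv2.INTER_CUBIC))
for l in ['offcut0','float']:
  for d in models.masks_of('top',l):
    if d['region'].sum()>30: print(l,rect('top',d['region'],.016))"
```

```text
{'time': 56.6, 'tcp_pos': [0.454, 0.254, 0.2], 'tool_rot': [0.002, -0.002, 1.0, -0.001], 'joints': [-1.4, 0.143, 0.881, 1.818, -0.114, 1.232, 1.088], 'force': [0.078, -0.541, -0.515], 'width': 0.004, 'grasp_force': 0.0}
0.72 584 (array([ 0.6661, -0.0342]), 88.8, (72, 53))
0.67 503 (array([ 0.7668, -0.0313]), 88.8, (69, 50))
0.64 577 (array([ 0.719 , -0.0342]), -87.4, (71, 51))
0.52 213 (array([ 0.425 , -0.3041]), -85.9, (60, 43))
offcut0 (array([ 0.4276, -0.3121]), -1.1, (179, 179))
offcut0 (array([ 0.4259, -0.3039]), 88.9, (59, 39))
float (array([0.7623, 0.1742]), -1.2, (80, 77))
float (array([ 0.6124, -0.327 ]), 88.8, (246, 92))
float (array([0.5657, 0.5024]), -80.7, (92, 92))
```

View pics/t9c.png

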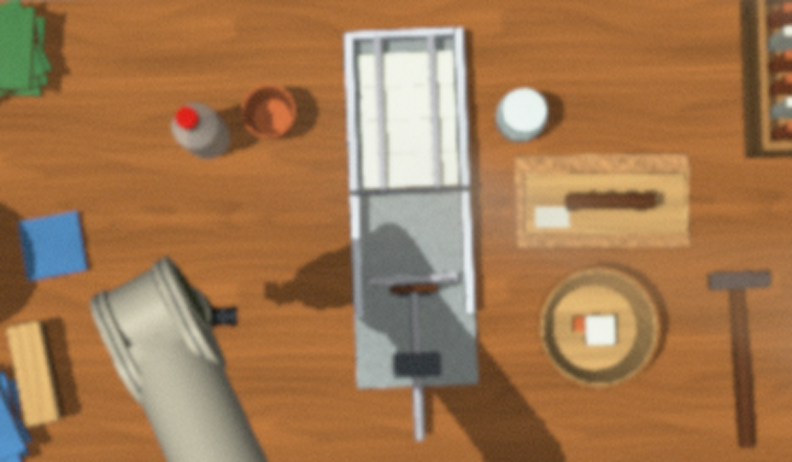

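All four tiles are in the row (crop 360–460, 50–188), the pusher is back at (415,285), the float is on the pad, the offcut is in the basket, and the other items haven't moved.

```bash
python3 -c "
from cell import order
print(order.finish_job())"
```

```text
the job is handed in; nothing more can be done
None
```

I handed the job in at about 57 s: the float is flat on the pad, the one offcut is in the basket, all four long tiles are in the row past the crossbar, the pusher is back at rest, and the last picture shows nothing else moved; no verdict was returned.

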